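# Prop the parts washer open and clear the clean bearing caps

### The arm

A 6-joint arm with a two-finger parallel gripper is mounted at the origin on the work surface. World frame = base frame: x ahead of the robot, y to its left, z up, the work surface at z = 0. Lengths are in m, angles in rad, forces in N, time in s.
With the tool pointing down it reaches from about 0.375 to 0.975 m from the base axis. Payload 3.8 kg.
Tool frame: the origin (TCP) lies on the centre line of the jaws, within the pads' length; the fingertips stand 25 mm ahead of it and the grasp point (between the pads) lies 6 mm ahead of it; z points along the fingers, y is the line along which they close (so a half turn about z gives the same grasp; the last joint's range is limited). The gripper opens to 85 mm and grips with 20 to 120 N. Pads are 22 mm wide; open, the fingers measure 114 mm over their backs; the gripper's body (76 mm by 85 mm) begins 54 mm behind the grasp point. The pads swing forward as they close: fully open they stand 13 mm farther back than shut.
Start: joints at [1.145, 0.264, 1.604, -0, 1.274, -0.037], TCP at [0.256, 0.625, 0.256] pointing down, gripper open.
Joint ranges: [-2.63, 2.63], [-0.94, 2.18], [0.31, 2.57], [-1.31, 4.45], [0, 2.66], [-2.55, 2.55]. Speed limits (rad/s): [2.57, 2.57, 3.14, 3.14, 3.14, 3.14].

### API

Orientations are given as a rotation vector (axis times angle).
In Python, from workcell import bot gives the robot as it stands. The module is installed in compiled form; this text tells all that it offers.
- The arm moves only by the tool play_rows, never from a script. Its argument "commands" is a list that holds one entry, the list of rows, each a list of 7 numbers: the shift along the tool's x, y, z as a fraction of full scale, then the turn, a rotation vector about the tool's x, y, z as a fraction of full scale, then the closure, from -1 (fully open) to 1 (shut). A call has 1 to 8 rows; each row is the pose to reach, as a shift and turn from the pose commanded when the call began, along the tool's axes at that moment, turning the shorter way round; what a row does not reach only later rows make up. Full scale, the value 1, is 60 cm for a shift and 180 degrees for a turn. A row lasts 1/10 s, in which the tool goes at most 50 mm and 8.59 degrees, less where a joint would pass 70% of its speed; a pose out of reach is approached as far as the arm can. A call with a number of a shift or a turn outside -1 to 1 is refused whole. A call with a gripper value outside its range is refused whole. The fingers move at their own pace and stop on an object; "force" is the grip in N (left out, the last holds). Time passes only in rows, so rows that repeat a pose let the fingers close. It gives the time, the measured TCP pose, the force, the opening and the grip force at its end, in the units of the state.
- bot.read_state(): the state, without advancing time (a new reading comes with each control period).
- bot.read_camera(name): name is "scene" or "top" or "wrist"; returns the picture (480x640x3 uint8, blue, green, red); there is no depth.
- bot.camera_params(name): a dict with "fov_y" (degrees; the focal length in pixels is half the picture's height over the tangent of half this angle, whatever the lens; pixels are square), "cx", "cy" (the principal point, pixels), "rvec" (rotation vector, rad) and "tvec" (3), from world to camera coordinates, as OpenCV has them. Camera axes: x right, y down, z forward; pixel columns grow to the right and rows downward; lengths in m; the calibration is good to about 2 mm. The wrist camera is an equidistant fisheye: a pixel r from the principal point sees the ray r / f radians off the axis. A picture is of the moment at which its call begins: read the wrist's pose just before it. camera_params takes no time and is no camera call; for the wrist camera it gives the pose at the moment of the call.
- bot.finish_job(): hands the job in; it is judged then, once.
The state is a dict: "time": time; "q": joint angles; "joint_vel": joint speeds; "joint_torque": joint torques, N m; "tool_pos": TCP position; "tcp_rot": TCP orientation; "wrist_force": force on the tool from outside, world axes, zero at the start; "torque": the same for the moment, N m; "width": opening from 0.0 (shut) to 1.0 (fully open); "grip_force": force on a finger pad.
Only numpy, scipy, OpenCV 4.12 (cv2) and the standard library are available. Lean on these libraries where they do the work, as an engineer would, in place of code of your own. Each camera call takes 0.05 s, during which the arm holds its last target. There are 200 camera calls.

### The job

Open the parts washer on the bench: raise its lid, flip up the stay, and let the lid down gently until it rests on the stay and stands propped by itself. Then move the two flanged bearing caps from the drain tray to the tote, setting each down (not dropping it) flange down on the tote's floor. Leave the pulley, the brush and everything else on the bench where they are.

Things in the scene. Friction and masses are not known exactly. Their poses are not given: they have to be found in the camera images.
- washer: Parts washer: a low grey steel tank, 220 mm (x) by 340 mm (y), rim 85 mm above the bench, walls 4 mm, fixed. Origin at the centre of its underside; x points from its front (pull side) to the hinge side, y to the left. Inside is a flat perforated drain tray, top 35 mm above the bench. A drain tap sticks out low on the front, a pump housing lower than the rim behind.
- hinge (a point): Middle of the lid's hinge line: the washer's back rim (110 mm behind the washer's origin, 85 mm up). The axis runs along the washer's y.
- lid (a joint): Lid angle in rad: 0 shut, grows as the pull rises and swings back, stop at 1.42. A shallow steel hood 228 mm long, 348 mm wide, 34 mm deep (panel with 30 mm skirts), 0.8 kg, about 4 N at the pull to lift. Its stiff hinges hold it wherever it is left above about 1.25; lower, it falls shut unless it rests on the stay. Resting on the stay it stands at about 1.09.
- lid_pull (a point): Centre of the finger pull, a black tab in the middle of the lid's front edge: 24 mm wide (along the washer's y), 46 mm long away from the edge, 12 mm thick. It lies 252 mm from the hinge line and 15 mm above the plane through hinge and rim when shut; when the lid is up it points up.
- lid_catch (a point): The stay's catch inside the lid's panel, on the left (washer y = 125): a steel lip 16 mm deep across the panel, 157 mm from the hinge line. The stay's tip belongs on the hinge side of the lip, in the corner of lip and panel. The point, fixed in the lid, is where the centre of the tip then sits (151 mm from the hinge line, 5 mm under the panel).
- stay_pivot (a point): Pivot of the stay, on a bracket inside the left wall: 65 mm in front of the hinge line, 6 mm above the rim, washer y = 125. The pin lies along the washer's y.
- stay_tip (a point): Tip of the stay, a round steel rod 10 mm thick, 140 mm from the pivot to the tip (centre of the rounded end). Folded away it lies level, 6 mm above the rim, pointing to the front of the washer, with its tip 15 mm inside the front wall and 42 mm of free space to the left wall. It swings in an upright plane along the washer's x.
- stay (a joint): Stay angle in rad: 0 folded, 1.57 upright, stop at 1.86 (leaning back to the hinge); stays where it is left. It carries the lid at about 1.69. Lean it back beyond 1.7, best to its stop (needs the lid above 1.25), before letting the lid down: the panel then slides it into the catch. Less, and the lip misses it and the lid falls. The raised lid leaves no room for a gripper straight above it.
- cap_a_center (a point): One of two equal bearing caps of turned aluminium, 160 g: a round flange 62 mm across and 7 mm thick with a round boss 32 mm across on it, 36 mm tall in all. The point is on the axis, 18 mm above its underside. It stands flange down on the drain tray, under the propped lid.
- cap_b_center (a point): The other bearing cap, same size, same point.
- tote: Low open grey plastic tote, fixed, 260 mm (x) by 180 mm (y), 65 mm high, walls and floor 4 mm. Origin at the centre of its underside. It stands to the left or to the right of the washer.
- tote_floor (a point): Centre of the tote's inner floor.
- motor: Bystander: a finned yellow electric motor with a black cowl, 225 mm long, 150 mm tall, fixed, on the other side of the washer from the tote. Origin under its middle.
- pulley_center (a point): Bystander: a steel V-belt pulley, 56 mm across, 20 mm tall, no boss, standing on the drain tray in a row with the caps. Point at its centre.
- brush: Bystander: a wooden wire brush, 135 mm long, 20 mm tall, lying along the front of the drain tray. Origin in its middle, on the tray.
- wrench: Bystander: a wrench, 170 mm, lying on the bench in front of the washer.
- screwdriver: Bystander: a screwdriver, 130 mm, lying on the bench.
- jar: Bystander: a closed glass jar, 64 mm across, 85 mm tall.
- bearing: Bystander: a ball bearing 52 mm across, 15 mm tall, lying on the bench in front of the washer.
Things that resemble listed ones, but are neither listed nor needed, are in the scene too. What is shaped like the part that bears cap_a_center but brown or yellow is not meant.

How it is judged:
By the outcome, as a careful person would: the job done as asked, in the order asked, and still so for the second after the job is handed in, with the robot touching nothing.
It also fails if it takes over 72 s, if anything falls off the work surface, if the arm or the gripper's body presses on something with over 40 N, if the wrist force passes 120 N, or if a joint passes its speed limit or range.

## Working session

There is one attempt and no reset: what is moved stays moved. The work goes in short steps, Python scripts to look and compute and a tool call to move; the robot and the scene stay as the last step left them, time stands still between calls to the robot, and variables do not carry over. Pictures are saved under pics/ and viewed, at most 10 in all, crops included, and the job is handed in when it is done.

Besides the shell and the picture viewer there is one more tool, called after "Call:" as name(argument=value, ...) on one line, values as JSON. play_rows: Moves the arm, as the interface text tells. Its arguments: {"type":"object","properties":{"commands":{"type":"array"},"force":{"type":"number"}},"required":["commands"]}

```bash
mkdir -p pics; cat > h.py <<'E'
import numpy as np, cv2
from scipy.spatial.transform import Rotation as R
from workcell import bot
def cam(n):
    p=bot.camera_params(n); f=240/np.tan(np.radians(p["fov_y"])/2)
    return f,p["cx"],p["cy"],R.from_rotvec(np.ravel(p["rvec"])).as_matrix(),np.ravel(p["tvec"])
def ray(c,u,v,fish=False):
    f,cx,cy,M,t=c; x,y=(u-cx)/f,(v-cy)/f
    if fish:
        r=np.hypot(x,y); d=np.array([x/r*np.sin(r),y/r*np.sin(r),np.cos(r)])
    else: d=np.array([x,y,1.])
    return -M.T@t, M.T@d
def onz(c,u,v,z,fish=False):
    o,d=ray(c,u,v,fish); return o+d*(z-o[2])/d[2]
def proj(c,P,fish=False):
    f,cx,cy,M,t=c; q=M@np.asarray(P)+t
    if fish:
        th=np.arctan2(np.hypot(q[0],q[1]),q[2]); s=th/np.hypot(q[0],q[1])
    else: s=1/q[2]
    return np.array([cx+f*q[0]*s,cy+f*q[1]*s])
E
python3 - <<'E'
from h import *
for n in("scene","top"):
    cv2.imwrite(f"pics/{n}0.png",bot.read_camera(n)); c=cam(n); print(n,c[0],-c[3].T@c[4],c[3][2])
s=bot.read_state(); print(s["tool_pos"],s["tcp_rot"],s["wrist_force"])
E
```

```text
scene 471.8647744124317 [ 1.26455395 -0.23128393  0.69012643] [-0.728925    0.24152542 -0.64057304]
top 516.6230961797852 [0.49851167 0.00449283 1.25511839] [ 0.0894258   0.00986836 -0.9959446 ]
[0.2556137 0.6240646 0.2550844] [-0.60675982 -3.08196534  0.00312919] [-0.29385122  0.39384705 -0.70784871]
```

View pics/scene0.png

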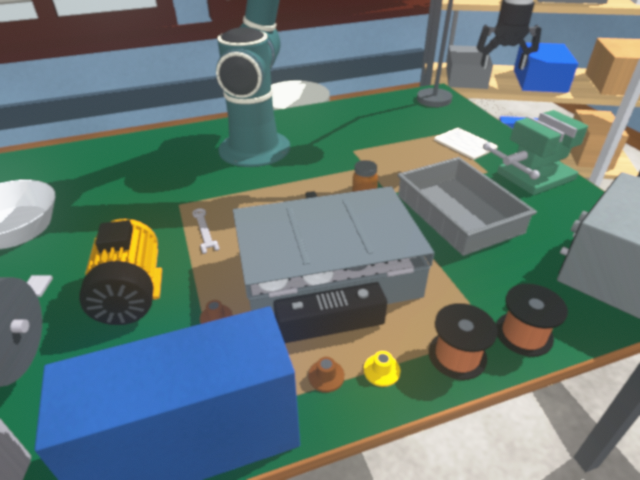

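View pics/top0.png

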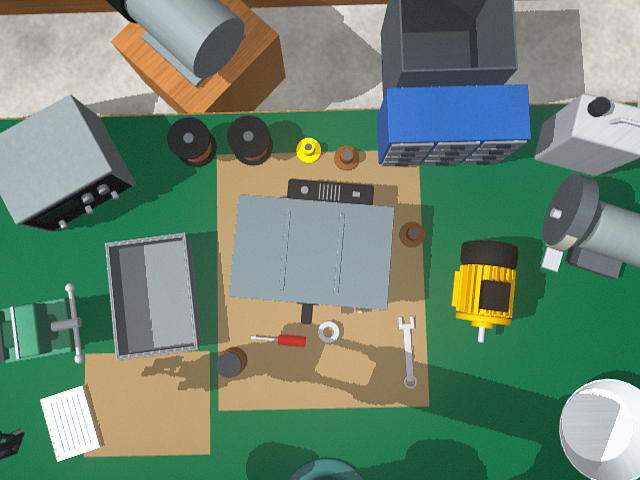

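Top view: the washer lid has corners near (238,195), (394,207), (387,308) and (230,296), with the black pull at (307,312). The pump housing is behind at (330,190), the tote at (152,296), the motor at (487,290) and the jar at (232,362). The bearing is at (329,331), with the screwdriver at (280,340) and the wrench at (408,350).
- **Candidates for the pull:** the black tab (307,312), the pump housing (330,190) and the jar lid (232,362). I choose the tab in the middle of the lid's front edge.
- **Candidates for the caps:** brown (347,157), brown (412,233) and yellow (309,150) are decoys. The real caps are inside the washer.

```bash
python3 - <<'E'
from h import *
im=cv2.imread("pics/top0.png"); c=cam("top")
hsv=cv2.cvtColor(im,cv2.COLOR_BGR2HSV); print(hsv[250,260],hsv[250,360],hsv[300,170],hsv[312,307])
lab=hsv[250,260].astype(int)
m=cv2.inRange(hsv,(90,20,110),(120,90,190))
m=cv2.morphologyEx(m,cv2.MORPH_CLOSE,np.ones((5,5))); m=cv2.morphologyEx(m,cv2.MORPH_OPEN,np.ones((5,5)))
n,l=cv2.connectedComponents(m); k=(l==l[250,260]).astype(np.uint8)
ct=max(cv2.findContours(k,0,1)[0],key=cv2.contourArea)
P=np.array([onz(c,*p[0],.119)[:2] for p in ct],np.float32)
r=cv2.minAreaRect(P); print("lid",r)
# pull
b=cv2.inRange(hsv,(0,0,0),(180,255,70)); n,l,st,ce=cv2.connectedComponentsWithStats(b[295:330,290:325]); print(st,ce)
for q in [(106,244),(186,235),(198,349),(118,358)]: print("tote",onz(c,*q,.065)[:2])
for nme,q,z in [("jar",(232,362),.085),("bearing",(329,331),.015)]: print(nme,onz(c,*q,z))
cv2.imwrite("pics/crop1.png",cv2.resize(im[180:380,210:430],None,fx=2.7,fy=2.7,interpolation=2))
E
```

```text
[ 98  33 170] [100  38 173] [ 99  15 175] [ 0 10 75]
lid ((0.5828351378440857, 0.018175750970840454), (0.3458247184753418, 0.23214134573936462), 83.6573715209961)
[[   0    0   35   35 1151]
 [  13    9   10   20   42]
 [  11   11    4   17   28]
 [  19   12    1    1    1]
 [  18   14    1    1    1]
 [  14   19    1    1    1]
 [  14   24    1    1    1]] [[17.01911381 16.97654214]
 [19.61904762 16.57142857]
 [12.39285714 18.57142857]
 [19.         12.        ]
 [18.         14.        ]
 [14.         19.        ]
 [14.         24.        ]]
tote [0.61758665 0.49602955]
tote [0.63377727 0.3095182 ]
tote [0.37189471 0.28284856]
tote [0.35593963 0.46567056]
jar [0.34362021 0.20221233 0.085     ]
bearing [ 0.40142804 -0.01735271  0.015     ]
```

View pics/crop1.png

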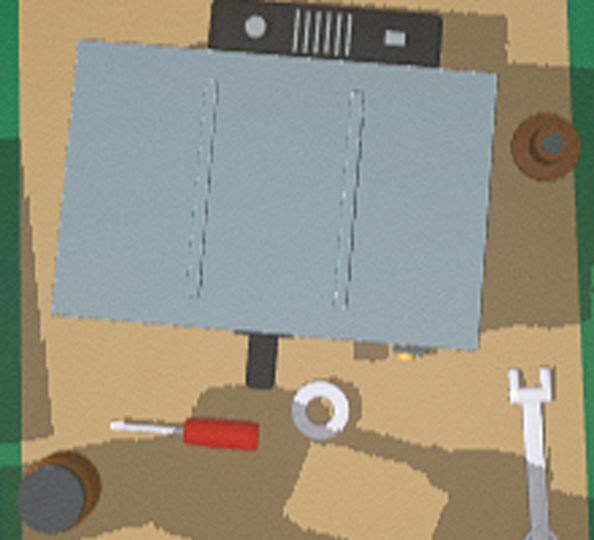

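```bash
cat >> h.py <<'E'
YAW=np.radians(-6.34); WX=np.array([np.cos(YAW),np.sin(YAW),0]); WY=np.array([-np.sin(YAW),np.cos(YAW),0]); WZ=np.array([0,0,1.])
H=np.array([.5828,.0182,0])+.114*WX+np.array([0,0,.085])
def W(front,up,y=0): return H-front*WX+up*WZ+y*WY     # mm-frame of hinge
def tool(pitch,flip=False,yaw=None):
    # tool z pitched below horizontal along washer x; tool y along washer y
    z=np.cos(pitch)*WX-np.sin(pitch)*WZ; y=WY*(1 if flip else -1); x=np.cross(y,z)
    return R.from_matrix(np.array([x,y,z]).T)
def row(Rt,grasp,base=None,ahead=.006):
    """fractions to bring grasp point to 'grasp' with orientation Rt, from base (pos,R)"""
    if base is None:
        s=bot.read_state(); base=(np.array(s["tool_pos"]),R.from_rotvec(s["tcp_rot"]))
    p=np.asarray(grasp)-ahead*Rt.as_matrix()[:,2]
    d=base[1].inv().apply(p-base[0])/.6; w=(base[1].inv()*Rt).as_rotvec()/np.pi
    return np.round(np.r_[d,w],4).tolist(),p
E
python3 - <<'E'
from h import *
c=cam("top"); cs=cam("scene")
print(H,YAW)
print("pull", W(.252,.015), onz(c,307.5,314,.106), proj(c,W(.252,.021)),proj(c,W(.229,.021)),proj(c,W(.275,.021)))
for f,y in [(0,.174),(0,-.174),(.228,-.174),(.228,.174)]: print(proj(c,W(f,.034,y)),proj(cs,W(f,.034,y)))
s=bot.read_state(); print(R.from_rotvec(s["tcp_rot"]).as_matrix())
for f in(0,1):
  for p in(30,45,90): print(p,f,row(tool(np.radians(p),f),W(.26,.015)))
  t=tool(np.radians(45),f);
E
```

```text
[0.69610279 0.00561119 0.085     ] -0.11065387457644049
pull [0.44564399 0.03343909 0.1       ] [0.44677132 0.03064601 0.106     ] [306.24703593 314.54568445] [307.15106189 304.09503047] [305.33980193 325.03342365]
[238.24286331 194.57402481] [433.01622307 251.37440343]
[394.12078178 207.52557833] [243.29767724 282.8940143 ]
[386.59190053 310.71911736] [231.66609517 207.42906484]
[228.00475765 296.91458413] [390.65915757 185.1605214 ]
[[-9.25373462e-01  3.79055730e-01 -8.41931872e-04]
 [ 3.79056658e-01  9.25371586e-01 -1.86488751e-03]
 [ 7.22035379e-05 -2.04485729e-03 -9.99997907e-01]]
30 0 ([-0.6451, -0.7964, 0.2551, -0.4608, 0.0653, 0.7979], array([0.43252855, 0.03489632, 0.103     ]))
45 0 ([-0.6466, -0.7959, 0.253, -0.3511, 0.05, 0.8473], array([0.43347623, 0.03479102, 0.10424264]))
90 0 ([-0.6534, -0.794, 0.2501, -0.0002, 0.0009, 0.9115], array([0.43769292, 0.03432252, 0.106     ]))
30 1 ([-0.6451, -0.7964, 0.2551, -0.0469, -0.3312, -0.0799], array([0.43252855, 0.03489632, 0.103     ]))
45 1 ([-0.6466, -0.7959, 0.253, -0.0354, -0.2485, -0.0837], array([0.43347623, 0.03479102, 0.10424264]))
90 1 ([-0.6534, -0.794, 0.2501, -0.0006, -0.0001, -0.0885], array([0.43769292, 0.03432252, 0.106     ]))
```

```bash
python3 - <<'E'
from h import *
print(row(tool(np.radians(35),1),W(.31,.10)))
E
```

```text
([-0.5654, -0.8194, 0.1127, -0.0431, -0.3036, -0.0813], array([0.38311386, 0.04038667, 0.18844146]))
```

Call:
play_rows(commands=[[[-0.28, -0.41, 0.04, -0.02, -0.15, -0.04, -1], [-0.28, -0.41, 0.04, -0.02, -0.15, -0.04, -1], [-0.28, -0.41, 0.04, -0.02, -0.15, -0.04, -1], [-0.28, -0.41, 0.04, -0.02, -0.15, -0.04, -1], [-0.28, -0.41, 0.04, -0.02, -0.15, -0.04, -1], [-0.565, -0.82, 0.113, -0.043, -0.304, -0.081, -1], [-0.565, -0.82, 0.113, -0.043, -0.304, -0.081, -1], [-0.565, -0.82, 0.113, -0.043, -0.304, -0.081, -1]]], force=40)

```text
time: 0.9
tool_pos: [0.3403, 0.2345, 0.2162]
tcp_rot: [0.144, 2.224, -0.057]
wrist_force: [0.8, -1.1, -0.1]
width: 1.002
grip_force: 0.0
```

```bash
python3 - <<'E'
from h import *
s=bot.read_state(); print(np.round(s["q"],3),s["tool_pos"])
print(row(tool(np.radians(35),1),W(.31,.10)))
E
```

```text
[ 1.165 -0.392  2.544 -1.099  1.019  0.358] [0.34032955 0.23449157 0.21617771]
([-0.0335, -0.3126, 0.1141, -0.0016, -0.0147, -0.0051], array([0.38311386, 0.04038667, 0.18844146]))
```

Call:
play_rows(commands=[[[-0.033, -0.313, 0.114, -0.002, -0.015, -0.005, -1], [-0.033, -0.313, 0.114, -0.002, -0.015, -0.005, -1], [-0.033, -0.313, 0.114, -0.002, -0.015, -0.005, -1], [-0.033, -0.313, 0.114, -0.002, -0.015, -0.005, -1], [-0.033, -0.313, 0.114, -0.002, -0.015, -0.005, -1], [-0.033, -0.313, 0.114, -0.002, -0.015, -0.005, -1]]])

```text
time: 1.5
tool_pos: [0.436, 0.1118, 0.2559]
tcp_rot: [0.14, 2.218, -0.088]
wrist_force: [0.4, 0.1, -0.5]
width: 1.0
grip_force: 0.0
```

```bash
python3 - <<'E'
from h import *
s=bot.read_state(); print(np.round(s["q"],3),s["tool_pos"])
print(row(tool(np.radians(35),1),W(.31,.10)))
cv2.imwrite("pics/w1.png",bot.read_camera("wrist"))
c=cam("wrist"); print(proj(c,W(.252,.021),1),proj(c,W(.275,.021),1),proj(c,W(.229,.021),1),-c[3].T@c[4])
E
```

```text
[ 0.578 -0.593  2.57  -1.024  0.662 -0.186] [0.43599783 0.11183939 0.25592099]
([0.1343, -0.1282, 0.0121, -0.0081, -0.0126, -0.0006], array([0.38311386, 0.04038667, 0.18844146]))
[194.71664703  76.14339911] [183.99694671  49.35765016] [204.32883316  99.6860738 ] [0.29866391 0.1305603  0.26735177]
```

View pics/w1.png

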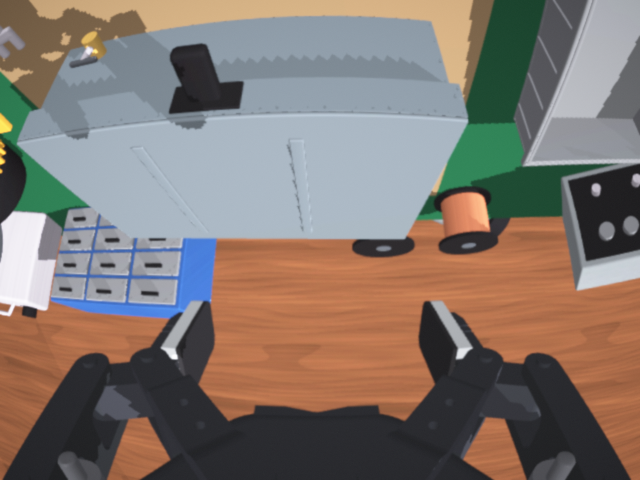

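The wrist view shows the pull from (207,100) to (190,50), and my model predicts (204,100) to (184,49), so the pose is confirmed. The arm stopped at joint 3's limit, so I need a reach model before choosing the tool pitch.

```bash
cat >> h.py <<'E'
def Ry(a): return R.from_euler('y',a)
def Rz(a): return R.from_euler('z',a)
def fk(k,q):
    a1,h,L2,a3,L3,L6,g=k
    A=Rz(q[0]); p=A.apply([a1,0,h]); A=A*Ry(q[1]); p=p+A.apply([0,0,L2]); A=A*Ry(q[2])
    p=p+A.apply([a3,0,L3]); A=A*Rz(q[3])*Ry(q[4])*Rz(q[5]+g); return p+A.apply([0,0,L6]),A
E
python3 - <<'E'
from h import *
from scipy.optimize import least_squares
s=bot.read_state()
D=[([1.145,.264,1.604,0,1.274,-.037],[.256,.625,.256],[-0.60675982,-3.08196534,0.00312919]),
([1.165,-0.392,2.544,-1.099,1.019,0.358],[.34033,.23449,.21618],[.144,2.224,-.057]),(s["q"],s["tool_pos"],s["tcp_rot"])]
def res(k):
    o=[]
    for q,p,r in D:
        P,A=fk(k,q); o+=list(P-p)+list((A.inv()*R.from_rotvec(r)).as_rotvec()*.3)
    return np.array(o+list((k[:6]-k0[:6])*1e-3))
for g in (0,np.pi/2,np.pi,-np.pi/2):
    k0=np.array([0,.3,.35,0,.35,.2,g]); f=least_squares(res,k0); print(np.round(f.x,4),f.cost,np.abs(res(f.x)[:18]).max())
E
```

```text
[0.0468 0.3052 0.4775 0.065  0.5461 0.286  1.571 ] 0.00034338874965552204 0.022577387830482076
[0.0468 0.3052 0.4775 0.065  0.5461 0.286  1.571 ] 0.00034338874965552166 0.022577387923894077
[0.0468 0.3052 0.4775 0.065  0.5461 0.286  1.571 ] 0.00034338874965552204 0.022577387938233773
[ 0.0468  0.3052  0.4775  0.065   0.5461  0.286  -4.7122] 0.0003433887496555213 0.02257738797744513
```

```bash
python3 - <<'E'
from h import *
from scipy.optimize import least_squares
s=bot.read_state(); print(np.round(s["q"],4),s["tool_pos"],s["tcp_rot"])
D=[([1.145,.264,1.604,0,1.274,-.037],[.256,.625,.256],[-0.60675982,-3.08196534,0.00312919]),
([1.165,-0.392,2.544,-1.099,1.019,0.358],[.34033,.23449,.21618],[.144,2.224,-.057]),(s["q"],s["tool_pos"],s["tcp_rot"])]
k0=np.array([0,.3,.35,0,.35,.2,np.pi/2])
def res(k,w=1e-3):
    o=[]
    for q,p,r in D:
        P,A=fk(k,q); o+=list(P-p)+list((A.inv()*R.from_rotvec(r)).as_rotvec()*.3)
    return np.array(o+list((k[:6]-k0[:6])*w))
for L in (1e-3,):
    f=least_squares(res,k0); print(np.round(res(f.x)[:18].reshape(3,6),3))
    D2=D; 
    for drop in range(3):
        D=[d for i,d in enumerate(D2) if i!=drop]; f=least_squares(res,k0); print(drop,np.round(f.x,3),np.abs(res(f.x)[:12]).max())
E
```

```text
[ 0.5746 -0.5939  2.5701 -1.0234  0.6622 -0.1884] [0.43647318 0.11039542 0.25631318] [ 0.14121217  2.21762946 -0.0902428 ]
[[ 0.023 -0.011  0.002  0.     0.    -0.   ]
 [-0.003  0.001  0.001  0.    -0.     0.   ]
 [ 0.004 -0.004 -0.003 -0.    -0.    -0.   ]]
0 [ 0.03   0.283  0.32  -0.05   0.419  0.285  1.571] 0.004444621035141885
1 [0.14  0.253 0.477 0.054 0.446 0.275 1.571] 0.022778557418272727
2 [0.047 0.262 0.493 0.037 0.534 0.29  1.571] 0.022778608361466335
```

```bash
sed -i 's/a1,h,L2,a3,L3,L6,g=k/a1,h,L2,a3,L3,L6,g,b=k/; s/A.apply(\[a1,0,h\])/A.apply([a1,b,h])/' h.py; cat >> h.py <<'E'
from scipy.optimize import least_squares
import json,os
def log():
    s=bot.read_state(); D=json.load(open("d.json")) if os.path.exists("d.json") else [([1.145,.264,1.604,0,1.274,-.037],[.256,.625,.256],[-0.60675982,-3.08196534,0.00312919]),([1.165,-0.392,2.544,-1.099,1.019,0.358],[.34033,.23449,.21618],[.144,2.224,-.057])]
    D.append((list(map(float,s["q"])),list(map(float,s["tool_pos"])),list(map(float,s["tcp_rot"])))); json.dump(D,open("d.json","w")); return s
def fit():
    D=json.load(open("d.json")); k0=np.array([0.05,.3,.4,0,.4,.25,np.pi/2,.02])
    def res(k):
        o=[]
        for q,p,r in D:
            P,A=fk(k,q); o+=list(P-p)+list((A.inv()*R.from_rotvec(r)).as_rotvec()*.3)
        return np.array(o+list((k-k0)*1e-3))
    f=least_squares(res,k0); return f.x,np.abs(res(f.x)[:-8]).max()
LO=np.array([-2.63,-.94,.31,-1.31,0,-2.55]); HI=np.array([2.63,2.18,2.57,4.45,2.66,2.55])
def ik(k,p,Rt,q0):
    g=lambda q:(lambda P,A:np.r_[P-p,(A.inv()*Rt).as_rotvec()*.2])(*fk(k,q))
    f=least_squares(g,np.clip(q0,LO+.01,HI-.01),bounds=(LO,HI)); return f.x,np.abs(f.fun).max()
E
python3 - <<'E'
from h import *
log(); k,e=fit(); print(np.round(k,4),e); np.save("k.npy",k)
q0=bot.read_state()["q"]
for front,up in [(.262,.015),(.31,.10),(.3,.08)]:
  for p in range(40,116,10):
    T=tool(np.radians(p),1); g=W(front,up)-.006*T.as_matrix()[:,2]
    best=min((ik(k,g,T,[a,-.3,2.4,b,c,0]) for a in(0,.5) for b in(-.5,.5) for c in(.5,1.2)),key=lambda r:r[1]); print(front,p,np.round(best[0],2),round(best[1],4))
E
```

```text
[0.0025 0.2509 0.5129 0.0019 0.564  0.3231 1.571  0.025 ] 0.0004913400177183039
0.262 40 [ 0.28 -0.28  2.57 -0.93  0.43 -0.35] 0.0432
0.262 50 [ 0.17 -0.32  2.57 -0.53  0.39 -0.83] 0.0236
0.262 60 [ 0.1  -0.33  2.57 -0.27  0.41 -1.14] 0.0005
0.262 70 [ 0.07 -0.25  2.46 -0.11  0.59 -1.31] 0.0
0.262 80 [ 0.04 -0.15  2.35 -0.04  0.77 -1.39] 0.0
0.262 90 [ 0.02 -0.04  2.24 -0.    0.94 -1.44] 0.0
0.262 100 [ 0.01  0.08  2.13  0.02  1.1  -1.47] 0.0
0.262 110 [-0.01  0.19  2.03  0.04  1.26 -1.48] 0.0
0.31 40 [ 0.33 -0.63  2.57 -0.57  0.69 -0.74] 0.0401
0.31 50 [ 0.22 -0.65  2.57 -0.35  0.68 -1.02] 0.0186
0.31 60 [ 0.14 -0.63  2.55 -0.19  0.72 -1.2 ] 0.0
0.31 70 [ 0.1  -0.5   2.44 -0.09  0.86 -1.31] 0.0
0.31 80 [ 0.06 -0.38  2.34 -0.04  1.   -1.38] 0.0
0.31 90 [ 0.04 -0.25  2.24  0.    1.15 -1.42] 0.0
0.31 100 [ 0.02 -0.12  2.15  0.02  1.29 -1.45] 0.0
0.31 110 [ 0.    0.    2.06  0.04  1.42 -1.47] 0.0
0.3 40 [ 0.32 -0.55  2.57 -0.61  0.63 -0.69] 0.0426
0.3 50 [ 0.21 -0.57  2.57 -0.37  0.62 -0.99] 0.0214
0.3 60 [ 0.13 -0.57  2.56 -0.2   0.65 -1.2 ] 0.0
0.3 70 [ 0.09 -0.45  2.46 -0.1   0.8  -1.31] 0.0
0.3 80 [ 0.06 -0.33  2.35 -0.04  0.95 -1.38] 0.0
0.3 90 [ 0.03 -0.21  2.25  0.    1.1  -1.43] 0.0
0.3 100 [ 0.02 -0.08  2.15  0.02  1.24 -1.45] 0.0
0.3 110 [ 0.    0.04  2.06  0.04  1.38 -1.47] 0.0
```

```bash
cat >> h.py <<'E'
def lidpt(th,s=.262,n=.015,y=0): return W(s*np.cos(th)-n*np.sin(th),s*np.sin(th)+n*np.cos(th),y)
def base(): 
    s=bot.read_state(); return np.array(s["tool_pos"]),R.from_rotvec(s["tcp_rot"])
def plan(wps,b=None,n=8):
    """wps: list of (pitch deg, grasp pt[, flip]); prints rows per call of n, chaining ideal poses"""
    k=np.load("k.npy"); b=b or base(); q=np.array(bot.read_state()["q"])
    for i,(p,g) in enumerate(wps):
        if i%n==0 and i: b=last
        T=tool(np.radians(p),1); r,pos=row(T,g,b); last=(pos,T)
        q,e=ik(k,pos,T,q); print(i%n,[round(v,3) for v in r],np.round(q,2),"ERR" if e>.003 else "")
E
python3 - <<'E'
from h import *
print("pre");plan([(65,W(.262,.10)),(65,W(.262,.015))],n=1)
print("lift")
b=(W(.262,.015)-.006*tool(np.radians(65),1).as_matrix()[:,2],tool(np.radians(65),1))
plan([(65,lidpt(t)) for t in np.linspace(0,1.36,25)[1:]],b)
E
```

```text
pre
0 [0.082, -0.124, 0.077, -0.009, 0.154, -0.003] [ 0.08 -0.43  2.43 -0.12  0.72 -1.3 ] 
0 [0.06, 0.0, 0.128, 0.0, 0.0, 0.0] [ 0.08 -0.3   2.52 -0.17  0.5  -1.24] 
lift
0 [-0.012, 0.0, -0.021, 0.0, 0.0, 0.0] [ 0.08 -0.32  2.5  -0.16  0.54 -1.26] 
1 [-0.026, -0.0, -0.042, 0.0, 0.0, 0.0] [ 0.08 -0.34  2.48 -0.15  0.58 -1.27] 
2 [-0.041, 0.0, -0.062, 0.0, 0.0, 0.0] [ 0.08 -0.36  2.46 -0.14  0.61 -1.28] 
3 [-0.056, -0.0, -0.081, 0.0, 0.0, 0.0] [ 0.08 -0.37  2.44 -0.13  0.65 -1.3 ] 
4 [-0.073, -0.0, -0.099, 0.0, 0.0, 0.0] [ 0.07 -0.38  2.42 -0.12  0.68 -1.31] 
5 [-0.091, 0.0, -0.117, 0.0, 0.0, 0.0] [ 0.07 -0.38  2.39 -0.12  0.7  -1.32] 
6 [-0.11, 0.0, -0.133, 0.0, 0.0, 0.0] [ 0.07 -0.38  2.37 -0.11  0.73 -1.33] 
7 [-0.13, -0.0, -0.148, 0.0, 0.0, 0.0] [ 0.06 -0.38  2.34 -0.11  0.75 -1.33] 
0 [-0.021, -0.0, -0.014, 0.0, 0.0, 0.0] [ 0.06 -0.38  2.31 -0.1   0.78 -1.34] 
1 [-0.042, -0.0, -0.027, 0.0, 0.0, 0.0] [ 0.06 -0.37  2.28 -0.1   0.8  -1.35] 
2 [-0.064, 0.0, -0.038, 0.0, 0.0, 0.0] [ 0.05 -0.36  2.25 -0.09  0.81 -1.36] 
3 [-0.086, 0.0, -0.048, 0.0, 0.0, 0.0] [ 0.05 -0.34  2.22 -0.09  0.
[... 241 characters left out ...]
9] 
7 [-0.181, 0.0, -0.076, 0.0, 0.0, 0.0] [ 0.03 -0.27  2.1  -0.08  0.88 -1.39] 
0 [-0.025, 0.0, -0.004, 0.0, 0.0, 0.0] [ 0.03 -0.25  2.07 -0.07  0.89 -1.4 ] 
1 [-0.049, 0.0, -0.006, 0.0, 0.0, 0.0] [ 0.02 -0.23  2.04 -0.07  0.9  -1.41] 
2 [-0.074, 0.0, -0.006, 0.0, 0.0, 0.0] [ 0.02 -0.2   2.01 -0.07  0.91 -1.41] 
3 [-0.099, 0.0, -0.006, 0.0, 0.0, 0.0] [ 0.01 -0.18  1.97 -0.07  0.91 -1.42] 
4 [-0.123, 0.0, -0.004, 0.0, 0.0, 0.0] [ 0.01 -0.15  1.94 -0.06  0.92 -1.42] 
5 [-0.148, 0.0, -0.0, 0.0, 0.0, 0.0] [ 0.01 -0.12  1.91 -0.06  0.92 -1.43] 
6 [-0.172, 0.0, 0.005, 0.0, 0.0, 0.0] [ 0.   -0.1   1.88 -0.06  0.92 -1.43] 
7 [-0.196, 0.0, 0.011, 0.0, 0.0, 0.0] [ 0.   -0.07  1.85 -0.06  0.93 -1.43]
```

Call:
play_rows(commands=[[[0.082, -0.124, 0.077, -0.009, 0.154, -0.003, -1], [0.082, -0.124, 0.077, -0.009, 0.154, -0.003, -1], [0.082, -0.124, 0.077, -0.009, 0.154, -0.003, -1], [0.082, -0.124, 0.077, -0.009, 0.154, -0.003, -0.5], [0.082, -0.124, 0.077, -0.009, 0.154, -0.003, -0.5], [0.082, -0.124, 0.077, -0.009, 0.154, -0.003, -0.5]]], force=35)

```text
time: 2.15
tool_pos: [0.4347, 0.0366, 0.1907]
tcp_rot: [0.15, 2.702, -0.028]
wrist_force: [0.3, 0.0, 1.1]
width: 0.75
grip_force: 0.0
```

```bash
python3 - <<'E'
from h import *
log(); plan([(65,W(.262,.10)),(65,W(.262,.015))],n=9)
cv2.imwrite("pics/w2.png",bot.read_camera("wrist"))
c=cam("wrist"); print(proj(c,W(.275,.021),1),proj(c,W(.229,.021),1))
im=cv2.imread("pics/w2.png"); 
E
```

```text
0 [0.002, -0.003, -0.001, 0.001, -0.0, -0.0] [ 0.08 -0.43  2.43 -0.12  0.72 -1.3 ] 
1 [0.062, -0.004, 0.128, 0.001, -0.0, -0.0] [ 0.08 -0.3   2.52 -0.17  0.5  -1.24] 
[309.40100607 183.16411184] [310.29216852 247.75695787]
```

View pics/w2.png

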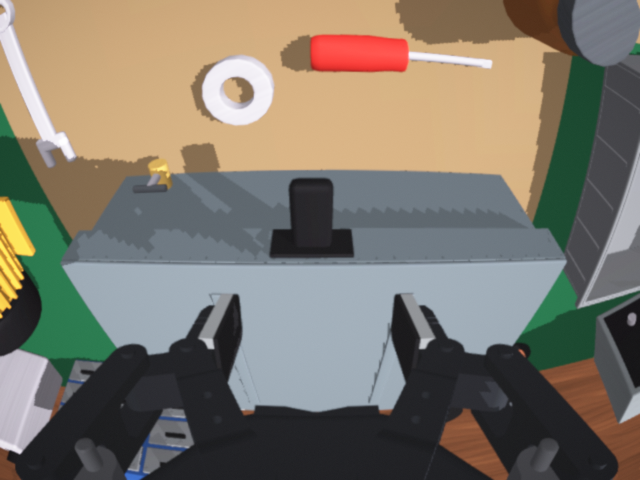

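The tab runs from (312,180) to (312,250) and the model predicts (309,183) to (310,248), so I go down and grip it.

Call:
play_rows(commands=[[[0.032, -0.003, 0.064, 0, 0, 0, -0.5], [0.061, -0.003, 0.126, 0, 0, 0, -0.5], [0.061, -0.003, 0.126, 0, 0, 0, -0.5], [0.061, -0.003, 0.126, 0, 0, 0, 1], [0.061, -0.003, 0.126, 0, 0, 0, 1], [0.061, -0.003, 0.126, 0, 0, 0, 1], [0.061, -0.003, 0.126, 0, 0, 0, 1]]], force=35)

```text
time: 2.9
tool_pos: [0.4325, 0.0344, 0.1084]
tcp_rot: [0.141, 2.699, -0.035]
wrist_force: [-7.5, -15.4, 8.6]
width: 0.276
grip_force: 37.6
```

```bash
python3 - <<'E'
from h import *
s=log(); print(s["width"],s["grip_force"],s["wrist_force"]); plan([(65,W(.262,.015))])
E
```

```text
0.2761168405185644 37.60695397853851 [ -7.48843668 -15.40358124   8.60833721]
0 [0.001, 0.001, 0.005, -0.0, 0.001, 0.002] [ 0.08 -0.3   2.52 -0.17  0.5  -1.24]
```

Call:
play_rows(commands=[[[-0.012, -0.002, -0.021, 0, 0, 0, 1], [-0.026, -0.003, -0.042, 0, 0, 0, 1], [-0.041, -0.003, -0.062, 0, 0, 0, 1], [-0.056, -0.003, -0.081, 0, 0, 0, 1], [-0.073, -0.003, -0.099, 0, 0, 0, 1], [-0.091, -0.003, -0.117, 0, 0, 0, 1], [-0.11, -0.003, -0.133, 0, 0, 0, 1], [-0.13, -0.003, -0.148, 0, 0, 0, 1]]])

```text
time: 3.7
tool_pos: [0.4635, 0.0308, 0.2195]
tcp_rot: [0.144, 2.704, -0.029]
wrist_force: [0.9, 1.8, -5.6]
width: 0.277
grip_force: 36.2
```

```bash
python3 - <<'E'
from h import *
s=log(); p,A=base(); g=p+.006*A.as_matrix()[:,2]-H
f,u=-g@WX,g[2]; print("fr,up,r",f,u,np.hypot(f,u),"theta",np.arctan2(u,f)-np.arctan2(.015,.262), g@WY); print(s["grip_force"],s["wrist_force"],s["width"])
E
```

```text
fr,up,r 0.23139898130069078 0.12909957379840825 0.2649758262595441 theta 0.4517056146958607 -0.0006587838880803208
36.23412251472473 [ 0.9140761   1.82911073 -5.62286849] 0.27653415277139765
```

Lid lifted cleanly to about 0.45, so I carry on along the arc.

Call:
play_rows(commands=[[[-0.021, 0, -0.014, 0, 0, 0, 1], [-0.042, 0, -0.027, 0, 0, 0, 1], [-0.064, 0, -0.038, 0, 0, 0, 1], [-0.086, 0, -0.048, 0, 0, 0, 1], [-0.109, 0, -0.057, 0, 0, 0, 1], [-0.133, 0, -0.065, 0, 0, 0, 1], [-0.157, 0, -0.071, 0, 0, 0, 1], [-0.181, 0, -0.076, 0, 0, 0, 1]]])

```text
time: 4.5
tool_pos: [0.5437, 0.0221, 0.3076]
tcp_rot: [0.144, 2.702, -0.029]
wrist_force: [-2.2, 2.5, -1.8]
width: 0.269
grip_force: 37.1
```

Call:
play_rows(commands=[[[-0.025, 0, -0.004, 0, 0, 0, 1], [-0.049, 0, -0.006, 0, 0, 0, 1], [-0.074, 0, -0.006, 0, 0, 0, 1], [-0.099, 0, -0.006, 0, 0, 0, 1], [-0.123, 0, -0.004, 0, 0, 0, 1], [-0.148, 0, 0, 0, 0, 0, 1], [-0.172, 0, 0.005, 0, 0, 0, 1], [-0.196, 0, 0.011, 0, 0, 0, 1]]])

```text
time: 5.3
tool_pos: [0.6538, 0.0101, 0.3527]
tcp_rot: [0.143, 2.698, -0.03]
wrist_force: [-1.6, 0.6, 1.9]
width: 0.269
grip_force: 38.1
```

```bash
cat >> h.py <<'E'
def lidstate():
    s=log(); p,A=base(); g=p+.006*A.as_matrix()[:,2]-H
    f,u=-g@WX,g[2]; print("fr,up,r",f,u,np.hypot(f,u),"theta",np.arctan2(u,f)-np.arctan2(.015,.262),"y",g@WY, s["grip_force"],s["wrist_force"],s["width"],s["time"])
E
python3 - <<'E'
from h import *
lidstate(); plan([(65,lidpt(1.36)),(65,lidpt(1.38))],n=9)
E
```

```text
fr,up,r 0.04003553131438846 0.26227299310760005 0.26531107530829656 theta 1.3621278704929372 y -0.00014741405176325973 38.14071536064148 [-1.59316839  0.59535757  1.90113104] 0.26937452126703143 5.3
0 [0.002, 0.0, 0.004, 0.001, 0.001, 0.001] [ 0.   -0.07  1.85 -0.06  0.93 -1.43] 
1 [-0.006, 0.0, 0.007, 0.001, 0.001, 0.001] [-0.   -0.06  1.84 -0.06  0.93 -1.44]
```

```bash
cat >> h.py <<'E'
def staypt(a,r=.1): return W(.065+r*np.cos(a),.006+r*np.sin(a),.125)
E
python3 - <<'E'
from h import *
print("open/back/above"); plan([(65,lidpt(1.36)+.09*(-tool(np.radians(65),1).as_matrix()[:,2])),(62,W(.21,.12,.125)),(62,staypt(0))],n=1)
for p in (50,55,60): print(p); plan([(p,staypt(0))],n=1)
print("swing"); A=np.linspace(0,1.86,25); P=np.linspace(62,40,25)
b=(staypt(0)-.006*tool(np.radians(62),1).as_matrix()[:,2],tool(np.radians(62),1))
plan([(P[i],staypt(A[i])) for i in range(1,25)],b)
E
```

```text
open/back/above
0 [0.002, 0.001, -0.146, 0.001, 0.001, 0.001] [ 0.01 -0.17  1.79 -0.06  1.08 -1.44] 
0 [0.355, 0.208, 0.241, 0.0, -0.017, -0.0] [ 0.39 -0.24  2.27 -0.36  0.7  -0.84] 
0 [0.023, -0.0, 0.203, 0.0, 0.0, 0.0] [ 0.34  0.01  2.3  -0.51  0.43 -0.7 ] 
50
0 [0.372, 0.209, 0.299, 0.001, -0.082, 0.001] [ 0.41 -0.    2.41 -1.28  0.34  0.1 ] 
55
0 [0.371, 0.209, 0.299, 0.001, -0.054, 0.001] [ 0.38 -0.    2.37 -0.9   0.35 -0.29] 
60
0 [0.37, 0.209, 0.299, 0.001, -0.027, 0.001] [ 0.35  0.01  2.32 -0.6   0.4  -0.6 ] 
swing
0 [-0.006, -0.0, -0.011, -0.0, -0.005, 0.0] [ 0.34 -0.    2.3  -0.53  0.43 -0.68] 
1 [-0.013, -0.0, -0.022, -0.0, -0.01, 0.0] [ 0.35 -0.02  2.3  -0.55  0.44 -0.66] 
2 [-0.021, -0.0, -0.032, 0.0, -0.015, 0.0] [ 0.35 -0.03  2.31 -0.57  0.44 -0.64] 
3 [-0.03, -0.0, -0.041, 0.0, -0.02, 0.0] [ 0.35 -0.04  2.31 -0.59  0.44 -0.63] 
4 [-0.04, -0.0, -0.05, 0.0, -0.025, 0.0] [ 0.36 -0.05  2.31 -0.6   0.44 -0.61] 
5 [-0.05, 0.0, -0.058, -0.0, -0.031, 0.0] [ 0.36 -0.06  2.31 -0.62  0.44 -0.6 ] 
6 [-0.06, -0.0, -0.065, 0.0, -0.036, 0.0] [ 0.36 -0.07  2.3  -0.64  0.44 -0.58] 
7 
[... 689 characters left out ...]
 -0.0] [ 0.34 -0.06  2.27 -0.91  0.39 -0.36] 
0 [-0.011, 0.0, 0.006, -0.0, -0.005, 0.0] [ 0.34 -0.05  2.26 -0.95  0.38 -0.32] 
1 [-0.022, 0.0, 0.012, -0.0, -0.01, -0.0] [ 0.33 -0.04  2.26 -1.    0.37 -0.27] 
2 [-0.033, 0.0, 0.02, -0.0, -0.015, -0.0] [ 0.33 -0.03  2.25 -1.06  0.36 -0.22] 
3 [-0.043, -0.0, 0.028, -0.0, -0.02, -0.0] [ 0.33 -0.02  2.25 -1.12  0.35 -0.16] 
4 [-0.052, 0.0, 0.037, -0.0, -0.025, -0.0] [ 0.32 -0.01  2.24 -1.19  0.34 -0.1 ] 
5 [-0.06, 0.0, 0.046, -0.0, -0.031, -0.0] [ 0.32  0.01  2.24 -1.27  0.33 -0.02] 
6 [-0.068, 0.0, 0.057, -0.0, -0.036, -0.0] [ 0.31  0.02  2.23 -1.31  0.32  0.01] 
7 [-0.075, 0.0, 0.067, -0.0, -0.041, -0.0] [ 0.31  0.04  2.22 -1.31  0.32  0.01] ERR
```

Call:
play_rows(commands=[[[0, 0, 0, 0, 0, 0, -0.3], [0, 0, 0, 0, 0, 0, -0.3], [0, 0, -0.05, 0, 0, 0, -0.3], [0, 0, -0.15, 0, 0, 0, 0.0], [0, 0, -0.15, 0, 0, 0, 0.2], [0.18, 0.105, 0.05, 0, 0, 0, 0.3], [0.18, 0.105, 0.05, 0, 0, 0, 0.3], [0.18, 0.105, 0.05, 0, 0, 0, 0.3]]])

```text
time: 6.1
tool_pos: [0.5786, 0.0734, 0.2978]
tcp_rot: [0.144, 2.699, -0.029]
wrist_force: [-0.3, 0.1, -0.1]
width: 0.355
grip_force: 0.0
```

```bash
python3 - <<'E'
from h import *
log(); plan([(62,W(.21,.12,.125)),(62,staypt(0))],n=9)
E
```

```text
0 [0.195, 0.118, 0.07, 0.001, -0.016, 0.001] [ 0.39 -0.24  2.27 -0.36  0.7  -0.84] 
1 [0.208, 0.117, 0.274, 0.001, -0.016, 0.001] [ 0.34  0.01  2.3  -0.51  0.43 -0.7 ]
```

Call:
play_rows(commands=[[[0.195, 0.118, 0.07, 0, -0.016, 0, 0.3], [0.195, 0.118, 0.07, 0, -0.016, 0, 0.3], [0.195, 0.118, 0.07, 0, -0.016, 0, 0.3], [0.195, 0.118, 0.07, 0, -0.016, 0, 0.3], [0.195, 0.118, 0.07, 0, -0.016, 0, 0.3]]])

```text
time: 6.6
tool_pos: [0.498, 0.1536, 0.2102]
tcp_rot: [0.137, 2.652, -0.032]
wrist_force: [0.5, 0.2, 0.7]
width: 0.351
grip_force: 0.0
```

```bash
python3 - <<'E'
from h import *
log(); plan([(62,W(.21,.12,.125)),(62,staypt(0))],n=9)
cv2.imwrite("pics/w3.png",bot.read_camera("wrist"))
c=cam("wrist"); print([proj(c,staypt(0,r),1) for r in(0,.1,.14)], [proj(c,W(.22,0,y),1) for y in (0,.17)], [proj(c,W(.055,-.014,y),1) for y in (-.1,0,.1)])
E
```

```text
0 [-0.001, -0.0, 0.0, 0.002, -0.001, 0.002] [ 0.39 -0.24  2.27 -0.36  0.7  -0.84] 
1 [0.022, -0.001, 0.203, 0.002, -0.001, 0.002] [ 0.34  0.01  2.3  -0.51  0.43 -0.7 ] 
[array([313.00514028, 299.05204898]), array([312.92865483, 213.86462056]), array([312.93688359, 165.23059214])] [array([123.3912321 , 147.49572759]), array([386.90968265, 140.66723202])] [array([ 99.59771607, 281.80901729]), array([184.76477114, 285.57063928]), array([286.36218767, 287.63838   ])]
```

View pics/w3.png

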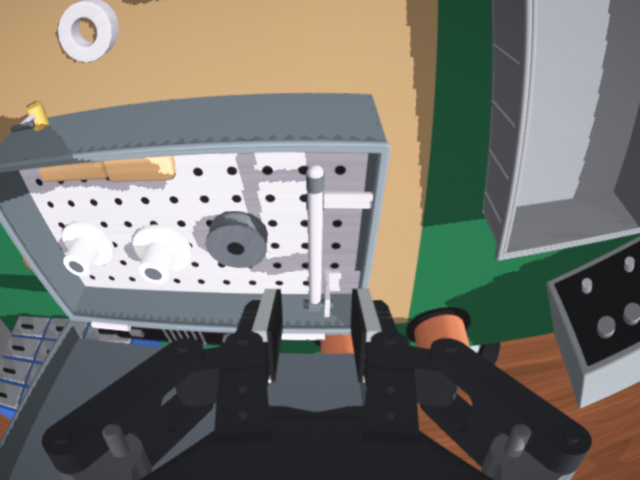

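The wrist view shows the stay from pivot (317,300) to tip (316,172), as predicted. A rest bracket sticks out at (345,200) on its left. The white caps have boss tops at (75,266) and (152,272), the dark pulley is at (236,235) and the brush at (110,167). I'll grip the stay at r ≈ 82 mm, clear of the bracket.

```bash
python3 - <<'E'
from h import *
c=cam("wrist")
for u,v in[(75,266),(152,272)]:
    g=onz(c,u,v,.071,1); d=g-H; print("cap",g,"front",-d@WX,"y",d@WY)
r=.082
print("down"); plan([(62,staypt(0,r))],n=9)
A=np.linspace(0,1.88,17); P=np.linspace(62,50,17); T=tool(np.radians(62),1)
plan([(P[i],staypt(A[i],r)) for i in range(1,17)],(staypt(0,r)-.006*T.as_matrix()[:,2],T))
E
```

```text
cap [ 0.60372591 -0.10515534  0.071     ] front 0.0795801647710783 y -0.12029009771543633
cap [ 0.61871964 -0.01488942  0.071     ] front 0.07464603338160711 y -0.028920505027254316
down
0 [-0.001, -0.001, 0.218, 0.002, -0.0, 0.001] [ 0.32  0.05  2.27 -0.49  0.43 -0.73] 
0 [-0.008, 0.0, -0.014, -0.0, -0.004, 0.0] [ 0.32  0.03  2.27 -0.5   0.43 -0.72] 
1 [-0.018, -0.0, -0.026, -0.0, -0.008, 0.0] [ 0.33  0.01  2.27 -0.51  0.44 -0.72] 
2 [-0.029, 0.0, -0.038, -0.0, -0.013, 0.0] [ 0.33 -0.    2.26 -0.52  0.45 -0.71] 
3 [-0.042, 0.0, -0.048, 0.0, -0.017, 0.0] [ 0.33 -0.01  2.26 -0.52  0.45 -0.71] 
4 [-0.055, 0.0, -0.056, 0.0, -0.021, 0.0] [ 0.33 -0.02  2.25 -0.53  0.46 -0.71] 
5 [-0.07, 0.0, -0.063, 0.0, -0.025, 0.0] [ 0.32 -0.02  2.24 -0.54  0.46 -0.7 ] 
6 [-0.085, -0.0, -0.068, 0.0, -0.029, 0.0] [ 0.32 -0.03  2.23 -0.55  0.46 -0.7 ] 
7 [-0.1, -0.0, -0.071, 0.0, -0.033, 0.0] [ 0.32 -0.03  2.23 -0.56  0.45 -0.7 ] 
0 [-0.016, 0.0, 0.0, 0.0, -0.004, -0.0] [ 0.31 -0.02  2.22 -0.57  0.45 -0.69] 
1 [-0.032, 0.0, 0.003, -0.0, -0.008, -0.0] [ 0.31 -0.01  2.21 -0.59  0.44 -0.68] 
2 [-0.047, 0.0, 0.007, -0.0, -0.013, -0.0] [ 0.3  -0.01  2.19 -0.61  0.43 -0.67] 
3 [-0.062, 0.0, 0.013, 0.0, -0.017, -0.0] [ 0.3   0.01  2.18 -0.63  0.42 -0.65] 
4 [-0.076, -0.0, 0.02, 0.0, -0.021, 0.0] [ 0.29  0.02  2.18 -0.65  0.41 -0.63] 
5 [-0.089, 0.0, 0.029, 0.0, -0.025, -0.0] [ 0.29  0.03  2.17 -0.69  0.39 -0.6 ] 
6 [-0.101, 0.0, 0.04, 0.0, -0.029, 0.0] [ 0.28  0.05  2.16 -0.72  0.38 -0.57] 
7 [-0.111, -0.0, 0.052, -0.0, -0.033, -0.0] [ 0.28  0.07  2.15 -0.77  0.36 -0.53]
```

Call:
play_rows(commands=[[[0, 0.001, 0.08, 0, 0, 0, 0.3], [0, 0.001, 0.15, 0, 0, 0, 0.3], [0, 0.001, 0.19, 0, 0, 0, 0.3], [0, 0.001, 0.217, 0, 0, 0, 0.3], [0, 0.001, 0.217, 0, 0, 0, 0.3], [0, 0.001, 0.217, 0, 0, 0, 1], [0, 0.001, 0.217, 0, 0, 0, 1], [0, 0.001, 0.217, 0, 0, 0, 1]]], force=25)

```text
time: 7.45
tool_pos: [0.5607, 0.1462, 0.0977]
tcp_rot: [0.142, 2.649, -0.034]
wrist_force: [4.9, -7.5, -2.5]
width: 0.102
grip_force: 24.4
```

```bash
cat >> h.py <<'E'
def staystate():
    s=log(); p,A=base(); g=p+.006*A.as_matrix()[:,2]-H
    f,u=-g@WX-.065,g[2]-.006; print("r",np.hypot(f,u),"ang",np.arctan2(u,f),"y",g@WY,s["grip_force"],s["wrist_force"],s["width"],s["time"])
E
python3 - <<'E'
from h import *
staystate()
E
```

```text
r 0.08224796867202533 ang 0.016699605413354534 y 0.12478042349720386 24.412042200565338 [ 4.88360366 -7.52472983 -2.54511428] 0.10234424601807053 7.45
```

Rod gripped (width 0.10 is 9 mm). Swinging it up.

Call:
play_rows(commands=[[[-0.008, 0, -0.014, 0, -0.004, 0, 1], [-0.018, 0, -0.026, 0, -0.008, 0, 1], [-0.029, 0, -0.038, 0, -0.013, 0, 1], [-0.042, 0, -0.048, 0, -0.017, 0, 1], [-0.055, 0, -0.056, 0, -0.021, 0, 1], [-0.07, 0, -0.063, 0, -0.025, 0, 1], [-0.085, 0, -0.068, 0, -0.029, 0, 1], [-0.1, 0, -0.071, 0, -0.033, 0, 1]]])

```text
time: 8.25
tool_pos: [0.5909, 0.1429, 0.1607]
tcp_rot: [0.137, 2.551, -0.042]
wrist_force: [-6.4, -4.6, -1.5]
width: 0.102
grip_force: 27.6
```

```bash
python3 - <<'E'
from h import *
staystate()
E
```

```text
r 0.08261362869242625 ang 0.8992032751877493 y 0.12479823514817993 27.573949098587036 [-6.3595803  -4.62191124 -1.53722632] 0.10187982996996464 8.25
```

Call:
play_rows(commands=[[[-0.016, 0, 0, 0, -0.004, 0, 1], [-0.032, 0, 0.003, 0, -0.008, 0, 1], [-0.047, 0, 0.007, 0, -0.013, 0, 1], [-0.062, 0, 0.013, 0, -0.017, 0, 1], [-0.076, 0, 0.02, 0, -0.021, 0, 1], [-0.089, 0, 0.029, 0, -0.025, 0, 1], [-0.101, 0, 0.04, 0, -0.029, 0, 1], [-0.111, 0, 0.052, 0, -0.033, 0, 1]]])

```text
time: 9.05
tool_pos: [0.6654, 0.1362, 0.1721]
tcp_rot: [0.13, 2.444, -0.044]
wrist_force: [-0.8, -0.9, 0.9]
width: -0.0
grip_force: 0.0
```

```bash
python3 - <<'E'
from h import *
staystate()
s=bot.read_state(); b=base(); T=tool(np.radians(50),1)
# back out 90mm along tool z, then to front of raised tab
g=b[0]+.006*b[1].as_matrix()[:,2]; back=g-.09*b[1].as_matrix()[:,2]
plan([(50,back),(55,W(.16,.24,.06)),(65,lidpt(1.36)-.09*tool(np.radians(65),1).as_matrix()[:,2])],n=1)
E
```

```text
r 0.0801293861344739 ang 1.8742472832960464 y 0.12639505564450995 0.0 [-0.7924587  -0.92177731  0.89791973] -6.2379843995538e-05 9.05
0 [0.0, 0.0, -0.15, 0.002, -0.001, 0.001] [ 0.33 -0.12  2.19 -0.61  0.5  -0.67] 
0 [-0.017, -0.11, -0.178, 0.0, 0.028, 0.0] [ 0.22 -0.36  2.17 -0.27  0.76 -1.1 ] 
0 [-0.21, -0.1, -0.059, -0.0, 0.056, -0.0] [ 0.01 -0.17  1.79 -0.06  1.08 -1.44]
```

```bash
python3 - <<'E'
from h import *
w=bot.read_camera("wrist"); s=bot.read_camera("scene"); t=bot.read_camera("top")
c=cam("wrist"); 
for a in (1.0,1.3,1.57,1.86): print(a,[np.round(proj(c,staypt(a,r),1)) for r in(0,.08,.14)],np.round(proj(cam("scene"),staypt(a,.14))))
cv2.imwrite("pics/w4full.png",w); cv2.imwrite("pics/s4.png",s)
A=cv2.resize(w[100:480,120:520],(600,570)); B=cv2.resize(s[100:300,330:430],(200,400)); C=cv2.resize(t[150:320,220:305],(85*2,170))
o=np.zeros((570,800,3),np.uint8); o[:,:600]=A; o[:400,600:]=B; o[400:570,600:770]=C
cv2.imwrite("pics/w4.png",o)
E
```

```text
1.0 [array([311., 146.]), array([308., 205.]), array([298., 405.])] [386. 173.]
1.3 [array([311., 146.]), array([308., 282.]), array([306., 511.])] [394. 176.]
1.57 [array([311., 146.]), array([309., 319.]), array([309., 508.])] [401. 184.]
1.86 [array([311., 146.]), array([310., 331.]), array([310., 480.])] [409. 200.]
```

View pics/w4.png

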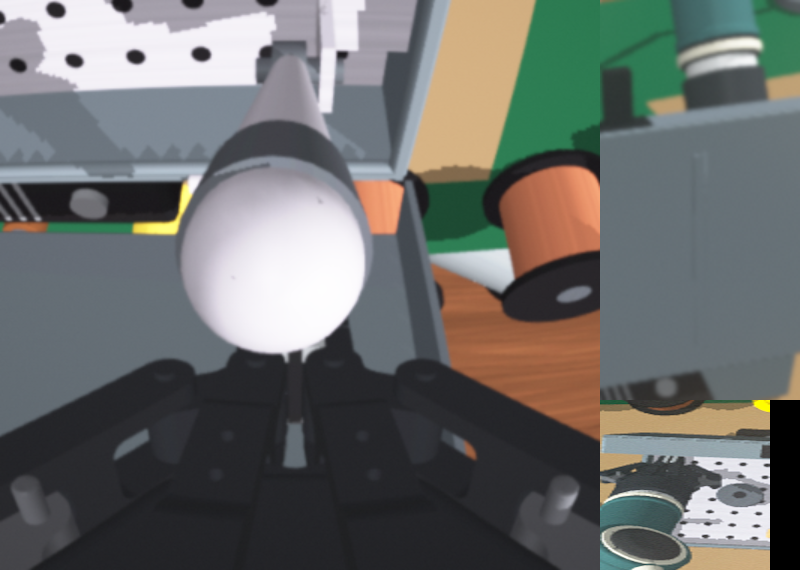

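The stay slipped out of the pads. Its tip fills the wrist view around (303,273), in front of the shut fingers, so the rod stands at a lower angle. I'll work out that angle, back out along the tool axis (nearly parallel to the rod), and push the rod up from underneath with the fingers shut.

```bash
python3 - <<'E'
from h import *
k,e=fit(); print(e); np.save("k.npy",k)
c=cam("wrist")
for a in (.7,.75,.8,.85,.9,.95): print(a,np.round(proj(c,staypt(a,.14),1)),np.round(proj(c,staypt(a,.12),1)))
b=base(); g=b[0]+.006*b[1].as_matrix()[:,2]; B=g-.15*b[1].as_matrix()[:,2]
plan([(50,B)],n=1)
E
```

```text
0.0004913386488385045
0.7 [295. -54.] [302.  37.]
0.75 [293.  17.] [302.  80.]
0.8 [292. 105.] [302. 126.]
0.85 [292. 199.] [302. 173.]
0.9 [294. 285.] [302. 218.]
0.95 [296. 354.] [302. 260.]
0 [0.0, 0.0, -0.25, 0.001, -0.002, 0.001] [ 0.37 -0.25  2.2  -0.54  0.62 -0.73]
```

Call:
play_rows(commands=[[[0, 0, -0.06, 0, 0, 0, 1], [0, 0, -0.13, 0, 0, 0, 1], [0, 0, -0.2, 0, 0, 0, 1], [0, 0, -0.25, 0, 0, 0, 1], [0, 0, -0.25, 0, 0, 0, 1]]])

```text
time: 9.7
tool_pos: [0.5694, 0.1472, 0.293]
tcp_rot: [0.13, 2.438, -0.039]
wrist_force: [0.8, 0.3, 0.9]
width: -0.004
grip_force: 0.0
```

```bash
python3 - <<'E'
from h import *
staystate(); w=bot.read_camera("wrist"); c=cam("wrist"); cv2.imwrite("pics/w5.png",w)
for a in (.7,.8,.9,1.0,1.1,1.2): print(a,np.round(proj(c,staypt(a,.14),1)),np.round(proj(c,staypt(a,.07),1)))
E
```

```text
r 0.21041210239498154 ang 1.2177881792113923 y 0.12680000019615315 0.0 [0.84626662 0.34864921 0.85746486] -0.0037888042669495356 9.7
0.7 [310.  88.] [311. 116.]
0.8 [310. 116.] [311. 126.]
0.9 [310. 145.] [311. 137.]
1.0 [310. 173.] [311. 147.]
1.1 [310. 200.] [311. 157.]
1.2 [310. 224.] [311. 167.]
```

View pics/w5.png

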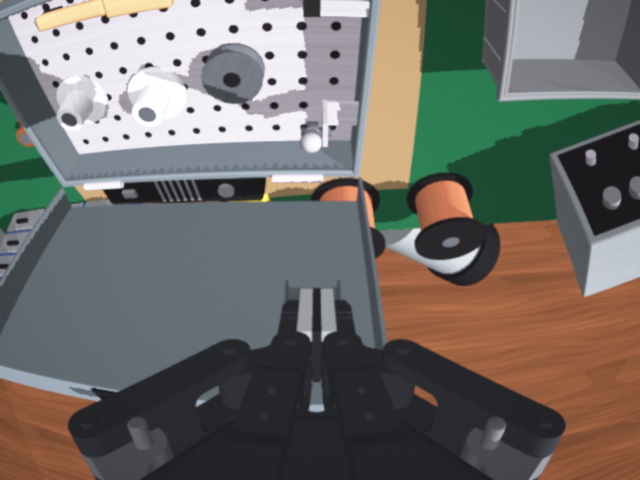

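The rod tip is at (312,143), so the stay angle is about 0.89. The lid is still up, and the caps and pulley are undisturbed.

```bash
cat >> h.py <<'E'
def pushpt(a,pitch,r,extra=0.):
    be=a-np.radians(pitch); D=.019*abs(np.sin(be))+.011*np.cos(be)+.005+extra
    f=.065+r*np.cos(a)+D*np.sin(a); u=.006+r*np.sin(a)-D*np.cos(a); return W(f,u,.125)
E
python3 - <<'E'
from h import *
w=[(55,pushpt(.89,55,.21,.03)),(55,pushpt(.89,55,.105,.006))]
print("go"); plan(w,n=9)
A=np.linspace(.89,1.87,17); P=np.linspace(55,50,17); Rr=np.linspace(.105,.11,17)
T=tool(np.radians(55),1); b=(w[1][1]-.006*T.as_matrix()[:,2],T)
plan([(P[i],pushpt(A[i],P[i],Rr[i],.006*(1-i/16)-.001*i/16)) for i in range(1,17)],b)
E
```

```text
go
0 [0.188, -0.002, -0.025, 0.002, 0.028, 0.001] [ 0.47 -0.35  2.35 -0.53  0.68 -0.65] 
1 [0.151, -0.003, 0.151, 0.002, 0.028, 0.001] [ 0.36 -0.09  2.29 -0.62  0.46 -0.6 ] 
0 [-0.013, -0.0, -0.003, 0.0, -0.002, 0.0] [ 0.35 -0.09  2.28 -0.62  0.47 -0.62] 
1 [-0.023, -0.0, -0.006, -0.0, -0.004, -0.0] [ 0.35 -0.1   2.28 -0.62  0.47 -0.62] 
2 [-0.033, 0.0, -0.008, -0.0, -0.005, -0.0] [ 0.35 -0.1   2.27 -0.62  0.47 -0.63] 
3 [-0.043, -0.0, -0.009, -0.0, -0.007, -0.0] [ 0.35 -0.09  2.26 -0.62  0.47 -0.63] 
4 [-0.053, -0.0, -0.01, 0.0, -0.009, 0.0] [ 0.34 -0.09  2.25 -0.62  0.47 -0.63] 
5 [-0.063, -0.0, -0.011, 0.0, -0.01, 0.0] [ 0.34 -0.09  2.25 -0.62  0.47 -0.64] 
6 [-0.074, -0.0, -0.01, -0.0, -0.012, 0.0] [ 0.34 -0.09  2.24 -0.62  0.47 -0.64] 
7 [-0.084, -0.0, -0.009, 0.0, -0.014, -0.0] [ 0.33 -0.08  2.23 -0.62  0.47 -0.64] 
0 [-0.011, 0.0, 0.002, -0.0, -0.002, 0.0] [ 0.33 -0.08  2.22 -0.62  0.46 -0.65] 
1 [-0.021, 0.0, 0.005, -0.0, -0.004, 0.0] [ 0.32 -0.07  2.21 -0.62  0.46 -0.65] 
2 [-0.032, -0.0, 0.009, -0.0, -0.005, 0.0] [ 0.32 -0.06  2.2  -0.63  0.45 -0.65] 
3 [-0.042, -0.0, 0.013, -0.0, -0.007, 0.0] [ 0.31 -0.05  2.19 -0.63  0.45 -0.65] 
4 [-0.053, 0.0, 0.018, -0.0, -0.009, -0.0] [ 0.31 -0.04  2.18 -0.64  0.44 -0.65] 
5 [-0.063, 0.0, 0.024, -0.0, -0.01, 0.0] [ 0.3  -0.03  2.17 -0.65  0.44 -0.65] 
6 [-0.073, -0.0, 0.031, -0.0, -0.012, 0.0] [ 0.3  -0.02  2.16 -0.65  0.43 -0.64] 
7 [-0.083, 0.0, 0.038, -0.0, -0.014, 0.0] [ 0.29 -0.01  2.15 -0.66  0.42 -0.64]
```

Call:
play_rows(commands=[[[0.08, 0, -0.01, 0, 0.028, 0, 1], [0.16, -0.002, -0.02, 0, 0.028, 0, 1], [0.188, -0.002, -0.025, 0, 0.028, 0, 1], [0.188, -0.002, -0.025, 0, 0.028, 0, 1], [0.17, -0.003, 0.05, 0, 0.028, 0, 1], [0.16, -0.003, 0.11, 0, 0.028, 0, 1], [0.151, -0.003, 0.151, 0, 0.028, 0, 1], [0.151, -0.003, 0.151, 0, 0.028, 0, 1]]])

```text
time: 10.55
tool_pos: [0.5587, 0.1445, 0.1568]
tcp_rot: [0.136, 2.537, -0.043]
wrist_force: [-1.0, 0.1, 0.4]
width: -0.002
grip_force: 0.0
```

Call:
play_rows(commands=[[[-0.013, 0, -0.003, 0, -0.002, 0, 1], [-0.023, 0, -0.006, 0, -0.004, 0, 1], [-0.033, 0, -0.008, 0, -0.005, 0, 1], [-0.043, 0, -0.009, 0, -0.007, 0, 1], [-0.053, 0, -0.01, 0, -0.009, 0, 1], [-0.063, 0, -0.011, 0, -0.01, 0, 1], [-0.074, 0, -0.01, 0, -0.012, 0, 1], [-0.084, 0, -0.009, 0, -0.014, 0, 1]]])

```text
time: 11.35
tool_pos: [0.5958, 0.1415, 0.1934]
tcp_rot: [0.133, 2.488, -0.042]
wrist_force: [-0.5, 0.6, -0.1]
width: 0.001
grip_force: 0.3
```

Call:
play_rows(commands=[[[-0.011, 0, 0.002, 0, -0.002, 0, 1], [-0.021, 0, 0.005, 0, -0.004, 0, 1], [-0.032, 0, 0.009, 0, -0.005, 0, 1], [-0.042, 0, 0.013, 0, -0.007, 0, 1], [-0.053, 0, 0.018, 0, -0.009, 0, 1], [-0.063, 0, 0.024, 0, -0.01, 0, 1], [-0.073, 0, 0.031, 0, -0.012, 0, 1], [-0.083, 0, 0.038, 0, -0.014, 0, 1]]])

```text
time: 12.15
tool_pos: [0.6491, 0.1357, 0.2049]
tcp_rot: [0.131, 2.445, -0.045]
wrist_force: [-0.2, 0.3, -0.1]
width: -0.001
grip_force: 0.2
```

```bash
python3 - <<'E'
from h import *
staystate(); T=tool(np.radians(50),1); plan([(50,pushpt(1.87,50,.11))],n=1)
w=bot.read_camera("wrist"); cv2.imwrite("pics/w6.png",w); c=cam("wrist")
for a in (1.2,1.4,1.6,1.7,1.8,1.86): print(a,np.round(proj(c,staypt(a,.14),1)),np.round(proj(c,staypt(a,.07),1)))
E
```

```text
r 0.10954786390491734 ang 1.6416916142626312 y 0.12416391289154102 0.2227809838950634 [-0.2479221   0.29169663 -0.09372698] -0.0012325515250768539 12.15
0 [-0.003, 0.002, -0.006, 0.001, -0.001, 0.001] [ 0.29 -0.01  2.16 -0.66  0.42 -0.64] 
1.2 [315. 334.] [315. 184.]
1.4 [315. 388.] [315. 214.]
1.6 [315. 407.] [315. 235.]
1.7 [315. 408.] [315. 243.]
1.8 [315. 406.] [315. 249.]
1.86 [315. 403.] [315. 251.]
```

```bash
python3 - <<'E'
from h import *
im=cv2.imread("pics/w6.png"); c=cam("wrist"); g=cv2.cvtColor(im,cv2.COLOR_BGR2GRAY)
for a in (.89,1.86):
  print(a,[np.round(proj(c,staypt(a,r),1)) for r in (0,.02,.04,.06,.1,.14)])
for v in range(90,300,12): print(v,g[v,285:346:4])
E
```

```text
0.89 [array([315., 124.]), array([315., 125.]), array([315., 125.]), array([315., 126.]), array([315., 128.]), array([316., 133.])]
1.86 [array([315., 124.]), array([315., 156.]), array([315., 192.]), array([315., 231.]), array([315., 316.]), array([315., 403.])]
90 [163 162 162  83  25  26  64 162 161 162 162 163 160 206 234 241]
102 [239 244 244 244 244 244 169 164 164 164 164 163 131 213 220 239]
114 [242 242 242 242 241 234 103 100  99  99  95 159 121 228 228 240]
126 [244 243 244 240 106 101 148 151 150 150 150 146 117 243 239 145]
138 [243 243 243 243 243 234 138 203 234 246 220 162 160 244 228 162]
150 [136 136 136 136 136 136 160 204 234 247 246 117 172 237 163 116]
162 [137 137 136 136 136 136 160 204 235 246 247 138 136 124 116 116]
174 [135 133 134 137 136 125 162 204 235 246 248 138 134 135 136 136]
186 [161 163 163 163 164 163 163 205 235 246 249 166 163 164 163 162]
198 [252 252 252 252 252 251 164 206 235 246 249 251  67  35  39  40]
210 [110 111 111 110 110 109 164 206 235 246 249  43 115 128 134 137]
222 [ 60  59  60  59  60  62 164 206 235 246 249 124 124 127 133 135]
234 [109 108 109 110 109 109 165 206 236 246 249 123 110 109 109 109]
246 [110 110 109 109 109 109 165 206 235 245 249 126 109 109 108 109]
258 [109 109 109 109 110 110 165 207 235 245 249 129 110 109 108 108]
270 [109 110 109 109 109 110 166 206 235 245 249 140 110 109 109 110]
282 [108 109 109 109 110 111 166 207 235 244 249 141 109 109 110 110]
294 [109 109 109 109 155 159 157  62  35 136 157 157 129 108 109 108]
```

The pixel profile shows the rod as a bright vertical bar (columns 309 to 329, rows 138 to 290) ending at the fingers, so it followed them up. I'll nudge it against its stop and watch the force.

Call:
play_rows(commands=[[[-0.003, 0, 0.004, 0, 0, 0, 1], [-0.005, 0, 0.007, 0, 0, 0, 1], [-0.005, 0, 0.007, 0, 0, 0, 1]]])

```text
time: 12.5
tool_pos: [0.6513, 0.1356, 0.2039]
tcp_rot: [0.132, 2.447, -0.045]
wrist_force: [-30.2, 2.9, 18.0]
width: -0.003
grip_force: 17.0
```

Call:
play_rows(commands=[[[-0.003, 0, 0.004, 0, 0, 0, 1], [-0.005, 0, 0.007, 0, 0, 0, 1], [-0.005, 0, 0.007, 0, 0, 0, 1]]])

```text
time: 12.8
tool_pos: [0.6531, 0.1355, 0.2031]
tcp_rot: [0.134, 2.45, -0.046]
wrist_force: [-65.1, 7.5, 39.2]
width: 0.001
grip_force: 37.7
```

```bash
python3 - <<'E'
from h import *
staystate(); b=base(); g=b[0]+.006*b[1].as_matrix()[:,2]; z=b[1].as_matrix()[:,2]; T=tool(np.radians(65),1).as_matrix()[:,2]
plan([(50,g-.11*z),(60,W(.17,.33,.05)),(65,lidpt(1.362)-.09*T),(65,lidpt(1.362))],n=9)
E
```

```text
r 0.10808883981256064 ang 1.679614687330518 y 0.12439648595079536 37.68944442272186 [-65.13977848   7.52757199  39.17602673] 0.0007891588608596393 12.8
0 [0.0, 0.0, -0.183, 0.001, -0.003, 0.0] [ 0.35 -0.22  2.18 -0.53  0.61 -0.75] 
1 [-0.081, -0.123, -0.402, 0.001, 0.053, 0.0] [ 0.18 -0.37  1.99 -0.17  1.02 -1.23] 
2 [-0.212, -0.207, -0.319, 0.001, 0.08, 0.0] [ 0.01 -0.17  1.79 -0.06  1.08 -1.43] 
3 [-0.174, -0.207, -0.173, 0.001, 0.08, 0.0] [ 0.   -0.07  1.85 -0.06  0.93 -1.43]
```

Call:
play_rows(commands=[[[0, 0, -0.07, 0, 0, 0, 1], [0, 0, -0.14, 0, 0, 0, 1], [0, 0, -0.2, 0, 0, 0, 1], [-0.04, -0.06, -0.28, 0, 0.03, 0, 0.5], [-0.08, -0.12, -0.36, 0, 0.053, 0, -0.2], [-0.08, -0.123, -0.4, 0, 0.08, 0, -0.3], [-0.14, -0.17, -0.36, 0, 0.08, 0, -0.3], [-0.212, -0.207, -0.319, 0, 0.08, 0, -0.3]]])

```text
time: 13.6
tool_pos: [0.6169, 0.0151, 0.4353]
tcp_rot: [0.143, 2.688, -0.029]
wrist_force: [0.2, 0.3, 0.5]
width: 0.647
grip_force: 0.0
```

```bash
python3 - <<'E'
from h import *
log(); c=cam("wrist"); w=bot.read_camera("wrist"); cv2.imwrite("pics/w7.png",w)
plan([(65,lidpt(1.362)-.09*tool(np.radians(65),1).as_matrix()[:,2]),(65,lidpt(1.362))],n=9)
hsv=cv2.cvtColor(w,cv2.COLOR_BGR2HSV)
for th in(1.3,1.36,1.42): print(th,[np.round(proj(c,lidpt(th,s,.009),1)) for s in(.229,.275)], np.round(proj(c,W(.228*np.cos(th),.228*np.sin(th),.17),1)),np.round(proj(c,W(.228*np.cos(th),.228*np.sin(th),-.17),1)))
print([np.round(proj(c,staypt(a,.14),1)) for a in(1.5,1.7,1.86)])
E
```

```text
0 [0.011, 0.004, -0.002, 0.0, 0.005, 0.001] [ 0.01 -0.17  1.79 -0.06  1.08 -1.43] 
1 [0.014, 0.004, 0.148, 0.0, 0.005, 0.001] [ 0.   -0.07  1.85 -0.06  0.93 -1.43] 
1.3 [array([312., 192.]), array([312., 222.])] [538. 187.] [ 87. 186.]
1.36 [array([312., 210.]), array([312., 247.])] [534. 203.] [ 91. 202.]
1.42 [array([312., 227.]), array([312., 269.])] [530. 218.] [ 96. 218.]
[array([460., 120.]), array([454., 148.]), array([447., 166.])]
```

View pics/w7.png

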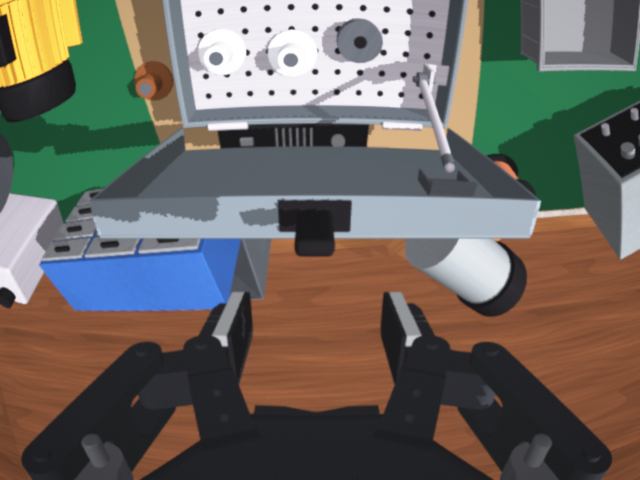

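The stay tip at (449,168) matches 1.86 (predicted (447,166)). The lid stands at 1.36 with the tab at (315,243), so I grip it again and work out how to let the lid down.

Call:
play_rows(commands=[[[0.011, 0.004, 0.04, 0, 0.005, 0, -0.3], [0.013, 0.004, 0.1, 0, 0.005, 0, -0.3], [0.014, 0.004, 0.144, 0, 0.005, 0, -0.3], [0.014, 0.004, 0.144, 0, 0.005, 0, -0.3], [0.014, 0.004, 0.144, 0, 0.005, 0, 1], [0.014, 0.004, 0.144, 0, 0.005, 0, 1], [0.014, 0.004, 0.144, 0, 0.005, 0, 1]]], force=35)

```text
time: 14.35
tool_pos: [0.6442, 0.0115, 0.349]
tcp_rot: [0.144, 2.712, -0.042]
wrist_force: [-1.7, -17.6, -3.4]
width: 0.275
grip_force: 37.4
```

```bash
python3 - <<'E'
from h import *
lidstate(); b=base(); g=b[0]+.006*b[1].as_matrix()[:,2]; off=g-lidpt(1.362,.264)
for A in (np.linspace(1.362,1.16,9)[1:],):
    plan([(65,lidpt(t,.264)+off) for t in A])
plan([(65,lidpt(t,.264)+off) for t in np.linspace(1.16,1.07,7)[1:]],(lidpt(1.16,.264)+off-.006*b[1].as_matrix()[:,2],b[1]))
E
```

```text
fr,up,r 0.04971078428356932 0.2585337645526761 0.26326957569735654 theta 1.3236455937762346 y 7.602678571184862e-05 37.43571013212204 [ -1.74699649 -17.62129014  -3.42201936] 0.27467368344884796 14.35
0 [0.011, -0.0, -0.003, -0.002, -0.003, 0.002] [ 0.   -0.1   1.88 -0.06  0.93 -1.43] 
1 [0.022, 0.0, -0.005, -0.002, -0.003, 0.002] [ 0.01 -0.11  1.9  -0.06  0.92 -1.43] 
2 [0.033, 0.0, -0.008, -0.002, -0.003, 0.002] [ 0.01 -0.12  1.91 -0.06  0.92 -1.43] 
3 [0.043, 0.0, -0.01, -0.002, -0.003, 0.002] [ 0.01 -0.14  1.92 -0.06  0.92 -1.42] 
4 [0.054, 0.0, -0.012, -0.002, -0.003, 0.002] [ 0.01 -0.15  1.94 -0.06  0.92 -1.42] 
5 [0.066, 0.0, -0.013, -0.002, -0.003, 0.002] [ 0.01 -0.16  1.95 -0.07  0.92 -1.42] 
6 [0.076, 0.0, -0.014, -0.002, -0.003, 0.002] [ 0.01 -0.17  1.97 -0.07  0.92 -1.42] 
7 [0.088, 0.0, -0.015, -0.002, -0.003, 0.002] [ 0.02 -0.18  1.98 -0.07  0.91 -1.41] 
0 [0.007, -0.0, -0.0, -0.002, -0.003, 0.002] [ 0.02 -0.19  1.99 -0.07  0.91 -1.41] 
1 [0.013, 0.0, -0.001, -0.002, -0.003, 0.002] [ 0.02 -0.2   2.   -0.07  0.91 -1.41] 
2 [0.02, 0.0, -0.001, -0.002, -0.003, 0.002] [ 0.02 -0.21  2.   -0.07  0.91 -1.41] 
3 [0.026, 0.0, -0.001, -0.002, -0.003, 0.002] [ 0.02 -0.21  2.01 -0.07  0.91 -1.41] 
4 [0.033, 0.0, -0.001, -0.002, -0.003, 0.002] [ 0.02 -0.22  2.02 -0.07  0.91 -1.41] 
5 [0.04, 0.0, -0.001, -0.002, -0.003, 0.002] [ 0.02 -0.23  2.03 -0.07  0.91 -1.41]
```

Call:
play_rows(commands=[[[0.011, 0, -0.003, 0, 0, 0, 1], [0.022, 0, -0.005, 0, 0, 0, 1], [0.033, 0, -0.008, 0, 0, 0, 1], [0.043, 0, -0.01, 0, 0, 0, 1], [0.054, 0, -0.012, 0, 0, 0, 1], [0.066, 0, -0.013, 0, 0, 0, 1], [0.076, 0, -0.014, 0, 0, 0, 1], [0.088, 0, -0.015, 0, 0, 0, 1]]])

```text
time: 15.15
tool_pos: [0.5928, 0.0171, 0.3345]
tcp_rot: [0.145, 2.712, -0.041]
wrist_force: [2.8, -18.0, -8.4]
width: 0.274
grip_force: 36.6
```

Call:
play_rows(commands=[[[0.007, 0, 0, 0, 0, 0, 1], [0.013, 0, -0.001, 0, 0, 0, 1], [0.02, 0, -0.001, 0, 0, 0, 1], [0.02, 0, -0.001, 0, 0, 0, 1]]])

```text
time: 15.55
tool_pos: [0.5811, 0.0183, 0.3296]
tcp_rot: [0.145, 2.713, -0.041]
wrist_force: [1.3, -17.3, -6.1]
width: 0.272
grip_force: 36.4
```

```bash
python3 - <<'E'
from h import *
lidstate(); c=cam("scene"); w=bot.read_camera("wrist"); cv2.imwrite("pics/w8.png",w)
E
```

```text
fr,up,r 0.11321744855972683 0.2391635947025753 0.2646080416189805 theta 1.0714736492932704 y -9.55729975372914e-05 36.39375597238541 [  1.30560758 -17.27797042  -6.14937798] 0.27189977535782267 15.55
```

Call:
play_rows(commands=[[[0.005, 0, 0, 0, 0, 0, 1], [0.01, 0, 0, 0, 0, 0, 1], [0.01, 0, 0, 0, 0, 0, 1]]])

```text
time: 15.9
tool_pos: [0.5765, 0.0188, 0.3275]
tcp_rot: [0.144, 2.711, -0.041]
wrist_force: [4.4, -18.3, -8.4]
width: 0.27
grip_force: 36.0
```

Call:
play_rows(commands=[[[0.005, 0, 0, 0, 0, 0, 1], [0.005, 0, 0, 0, 0, 0, 1]]])

```text
time: 16.1
tool_pos: [0.5749, 0.019, 0.3268]
tcp_rot: [0.144, 2.708, -0.041]
wrist_force: [9.5, -18.4, -9.7]
width: 0.272
grip_force: 35.5
```

```bash
python3 - <<'E'
from h import *
lidstate()
E
```

```text
fr,up,r 0.11940656706594899 0.23638120186664346 0.2648282478407351 theta 1.045852441317039 y -0.00012473103806122493 35.521980822086334 [  9.48779845 -18.40770425  -9.67338042] 0.27243397776275186 16.1
```

```bash
python3 - <<'E'
from h import *
w=bot.read_camera("wrist"); c=cam("wrist"); t=bot.read_camera("top"); ct=cam("top"); cv2.imwrite("pics/t9.png",t)
for a in(1.6,1.69,1.75,1.86): print(a,np.round(proj(c,staypt(a,.14),1)),np.round(proj(ct,staypt(a,.14))))
for th in (1.05,1.09): print(th,np.round(proj(c,lidpt(th,.151,.024,.125),1)),[np.round(proj(c,lidpt(th,.228,0,y),1)) for y in(-.17,.17)])
o=np.zeros((600,800,3),np.uint8); o[:480,:640]=w; o[480:600]=cv2.resize(t[180:300,220:440],(800,436))[150:270]
cv2.imwrite("pics/w9.png",o)
E
```

```text
1.6 [489. 264.] [251. 216.]
1.69 [484. 275.] [252. 210.]
1.75 [480. 281.] [252. 206.]
1.86 [473. 290.] [253. 199.]
1.05 [485. 267.] [array([ 28., 259.]), array([603., 263.])]
1.09 [484. 275.] [array([ 30., 274.]), array([601., 277.])]
```

View pics/w9.png

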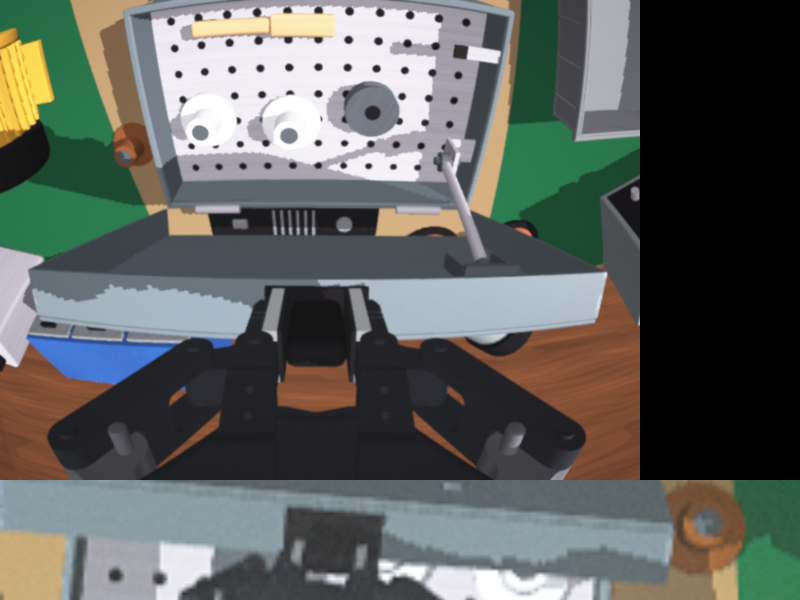

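The stay tip sits in the corner of the catch, at (480,262) by the lip. The lid rim corners at (30,270) and (606,273) put the lid at about 1.08, so it rests on the stay and can be released. Cap boss tops are at (200,133) and (289,136).

Call:
play_rows(commands=[[[0, 0, 0, 0, 0, 0, 0.2], [0, 0, 0, 0, 0, 0, 0.0], [0, 0, -0.03, 0, 0, 0, -0.1], [0, 0, -0.09, 0, 0, 0, -0.13], [0, 0, -0.16, 0, 0, 0, -0.13], [0.03, 0, -0.2, 0, 0, 0, -0.13]]])

```text
time: 16.8
tool_pos: [0.5098, 0.0311, 0.435]
tcp_rot: [0.143, 2.702, -0.026]
wrist_force: [0.7, 0.7, 0.4]
width: 0.568
grip_force: 0.0
```

```bash
cat >> h.py <<'E'
def tool2(pitch,az):
    p,a=np.radians(pitch),az; X=np.array([np.cos(a),np.sin(a),0]); z=np.cos(p)*X-np.sin(p)*WZ; y=np.array([-np.sin(a),np.cos(a),0])
    return R.from_matrix(np.array([np.cross(y,z),y,z]).T)
def plan2(wps,n=9):
    k=np.load("k.npy"); b=base(); q=np.array(bot.read_state()["q"])
    for i,(p,az,g) in enumerate(wps):
        if i%n==0 and i: b=last
        T=tool2(p,az); r,pos=row(T,g,b); last=(pos,T); q,e=ik(k,pos,T,q); print(i%n,[round(v,3) for v in r],np.round(pos,3),np.round(q,2),"ERR" if e>.003 else "")
E
python3 - <<'E'
from h import *
s=log(); w=bot.read_camera("wrist"); c=cam("wrist"); cv2.imwrite("pics/w10.png",w)
g=cv2.cvtColor(w,cv2.COLOR_BGR2GRAY)
for y in(-.12,-.029): print("pred boss top",proj(c,W(.077,-.014,y),1))
for th in (.9,1.09,1.2): print(th,[np.round(proj(c,lidpt(th,.228,0,y),1)) for y in(-.17,.17)])
# white flange+boss components
m=(g>225).astype(np.uint8)
for y in(-.12,-.029):
    u,v=proj(c,W(.077,-.014,y),1).astype(int); P=g[max(v-30,0):v+30:3,u-30:u+31:3]; print(u,v); print(P)
E
```

```text
pred boss top [221.00662044 144.69647755]
pred boss top [287.75391427 143.00264349]
0.9 [array([116., 188.]), array([501., 188.])]
1.09 [array([119., 236.]), array([498., 237.])]
1.2 [array([123., 262.]), array([494., 263.])]
221 144
[[132 236 242 242 236  52  60 209 254 255 255 255 255 255 255 255 253 242
  216 145 236]
 [132 228 242 242 242 200 192 254 255 255 255 255 255 255 255 255 255 254
  243 242 242]
 [131 204 243 243 242 189 254 254 255 255 254 254 255 255 255 255 255 255
  253 241 241]
 [131 169 241 242 237 215 254 254 254 242 229 239 249 252 255 255 255 255
  255 245 242]
 [131 153 242 240 181 229 243 227 222 212 234 247 250 253 253 255 255 255
  255 251 242]
 [130 137 228 169 166 215 222 223 209 230 248 251 252 253 253 253 255 255
  255 251 104]
 [131 131 162 168 168 196 220 222 250 255 254 255 255 254 253 251 255 255
  255 250 141]
 [131 131 147 168 167 177 219 242 254 238 160 196 253 255 253 249 255 255
  255 251 239]
 [131 132 140 162 162 163 207 252 252 129 128 129 151 254 254 253 255 255
  255 243 241]
 [131 131 153 191 168 167 171 251 252 132 128 129 133 254 254 255
[... 2003 characters left out ...]
2 242 164  88 237 238 253 255 252 242 254 255 254 253 245 235
   99 220 245]
 [242 242 242 242 242 240 242 242 242 247 252 253 251 247 244 243 243 243
  243 244 244]
 [240 230 240 231 240 243 243 243 243 243 244 244 244 244 244 244 244 244
  245 245 245]
 [169 168 169 169 170 183 187 231 232 243 244 244 244 244 244 245 244 245
  245 245 245]
 [165 166 167 166 165 156 165 167 167 178 188 202 226 242 240 243 243 242
  231 231 207]
 [155 165 165 166 143  29  99 167 168 167 167  61  44 176 173 224 226 167
   34 115 171]
 [161 167 167 167 162  98 141 168 168 167 168 144 130 167 168 168 169 166
  114 160 217]
 [169 170 169 170 169 169 168 170 170 169 170 170 170 170 172 172 172 172
  172 171 172]]
```

```bash
python3 - <<'E'
from h import *
c=cam("wrist"); g=cv2.cvtColor(cv2.imread("pics/w10.png"),cv2.COLOR_BGR2GRAY); print(g[170:300:4,200])
caps=[onz(c,u,v,.071,1) for u,v in((223,140),(290,142))]
for G in caps: d=G-H; print(G,-d@WX,d@WY)
np.save("caps.npy",caps)
az=YAW
def cg(i,z): return np.r_[caps[i][:2],z]
a=caps[1]
for p in(55,60,65):
  print(p); plan2([(p,az,cg(1,.066)-.15*tool2(p,az).as_matrix()[:,2]),(p,az,cg(1,.066)),(p,az,cg(0,.066)-.15*tool2(p,az).as_matrix()[:,2]),(p,az,cg(0,.066))])
ta=np.arctan2(.0303,.2616); tx=np.array([np.cos(ta),np.sin(ta),0]); tc=np.array([.4948,.3885,0])
for s in(.065,-.035):
  P=tc+s*tx; az2=.5
  for p in (60,65): plan2([(p,az2,P+[0,0,.2]),(p,az2,P+[0,0,.037])])
E
```

```text
[ 68  68  67  69  76  93 114 131 175 187 186 186 157  80  80  80  91 186
 186 186 186 187 186 186 186 166 123 134 115 126 126 127 125]
[ 0.59969995 -0.10066143  0.071     ] 0.08407775615825276 -0.1162682576033374
[ 0.61523055 -0.01152458  0.071     ] 0.0784853587012418 -0.025961538774297428
55
0 [0.137, -0.053, 0.383, 0.002, -0.056, 0.001] [ 0.526 -0.002  0.194] [-0.02 -0.29  2.39 -0.12  0.44 -1.38] 
1 [0.094, -0.055, 0.629, 0.002, -0.056, 0.001] [ 0.612 -0.011  0.071] [-0.04  0.11  2.31 -0.36  0.12 -1.15] 
2 [0.146, -0.204, 0.378, 0.002, -0.056, 0.001] [ 0.511 -0.091  0.194] [-0.29 -0.31  2.4   0.23  0.46 -1.92] 
3 [0.103, -0.205, 0.624, 0.002, -0.056, 0.001] [ 0.596 -0.1    0.071] [-0.25  0.09  2.33  0.62  0.14 -2.3 ] 
60
0 [0.114, -0.053, 0.38, 0.002, -0.028, 0.001] [ 0.538 -0.003  0.201] [-0.03 -0.24  2.3  -0.08  0.56 -1.43] 
1 [0.093, -0.055, 0.629, 0.002, -0.028, 0.001] [ 0.612 -0.011  0.071] [-0.04  0.12  2.26 -0.15  0.24 -1.37] 
2 [0.123, -0.204, 0.375, 0.002, -0.028, 0.001] [ 0.522 -0.092  0.201] [-0.27 -0.26  2.32  0.15  0.57 -1.83] 
3 [0.102, -0.205, 0.624, 0.002, -0.028, 
[... 641 characters left out ...]
, -0.171] [0.557 0.395 0.042] [ 0.6   0.28  2.12 -0.24  0.22 -1.24] 
0 [0.146, 0.609, 0.36, -0.08, 0.001, -0.175] [0.557 0.395 0.205] [ 0.6   0.09  1.96 -0.07  0.66 -1.43] 
1 [0.261, 0.608, 0.607, -0.08, 0.001, -0.175] [0.557 0.395 0.042] [ 0.6   0.3   2.07 -0.13  0.34 -1.36] 
0 [0.294, 0.572, 0.292, -0.088, -0.026, -0.171] [0.457 0.383 0.205] [ 0.71 -0.11  2.19 -0.2   0.56 -1.22] 
1 [0.409, 0.571, 0.538, -0.088, -0.026, -0.171] [0.457 0.383 0.042] [ 0.71  0.15  2.3  -0.54  0.21 -0.86] 
0 [0.294, 0.573, 0.292, -0.08, 0.001, -0.175] [0.458 0.383 0.205] [ 0.7  -0.07  2.13 -0.14  0.66 -1.28] 
1 [0.408, 0.572, 0.538, -0.08, 0.001, -0.175] [0.458 0.383 0.042] [ 0.7   0.17  2.24 -0.28  0.32 -1.13]
```

Call:
play_rows(commands=[[[0.04, -0.02, 0.08, 0, -0.02, 0, -0.13], [0.114, -0.053, 0.38, 0, -0.028, 0, -0.13], [0.114, -0.053, 0.38, 0, -0.028, 0, -0.13], [0.114, -0.053, 0.38, 0, -0.028, 0, -0.13], [0.114, -0.053, 0.38, 0, -0.028, 0, -0.13], [0.114, -0.053, 0.38, 0, -0.028, 0, -0.13], [0.114, -0.053, 0.38, 0, -0.028, 0, -0.13]]])

```text
time: 17.55
tool_pos: [0.5374, -0.0039, 0.1926]
tcp_rot: [0.14, 2.624, -0.034]
wrist_force: [0.8, -0.3, 0.5]
width: 0.567
grip_force: 0.0
```

```bash
python3 - <<'E'
from h import *
s=log(); w=bot.read_camera("wrist"); c=cam("wrist"); cv2.imwrite("pics/w11.png",w)
g=cv2.cvtColor(w,cv2.COLOR_BGR2GRAY); caps=np.load("caps.npy")
for i,C in enumerate(caps):
    u,v=proj(c,C,1).astype(int); x0,y0=max(u-45,0),max(v-45,0)
    m=((g>105)&(g<150)).astype(np.uint8)[y0:v+45,x0:u+45]
    n,l,st,ce=cv2.connectedComponentsWithStats(cv2.morphologyEx(m,cv2.MORPH_OPEN,np.ones((3,3))))
    print("pred",u,v)
    for j in range(1,n):
        if st[j,4]>60:
            ctr=ce[j]+[x0,y0]; G=onz(c,*ctr,.071,1); print(st[j],ctr,G-C)
plan2([(60,YAW,np.r_[caps[1][:2],.066]-.15*tool2(60,YAW).as_matrix()[:,2]),(60,YAW,np.r_[caps[1][:2],.066])])
E
```

```text
pred 195 230
[  0  20  16  65 594] [155.05050505 237.44781145] [ 0.00358203 -0.03686308  0.        ]
[ 34  44  21  15 251] [194.01593625 236.03984064] [ 0.00570124 -0.00289823  0.        ]
pred 314 235
[ 33  45  22  15 270] [312.61111111 242.22222222] [ 6.92687403e-03 -2.12515540e-03  2.77555756e-17]
0 [-0.004, 0.001, -0.01, 0.001, -0.002, 0.001] [ 0.538 -0.003  0.201] [-0.03 -0.24  2.3  -0.08  0.56 -1.43] 
1 [-0.005, 0.0, 0.24, 0.001, -0.002, 0.001] [ 0.612 -0.011  0.071] [-0.04  0.12  2.26 -0.15  0.24 -1.37]
```

```bash
python3 - <<'E'
from h import *
import json
D=json.load(open("d.json")); f,cx,cy,M,t=cam("wrist"); p,A=base()
Mt=M@A.as_matrix(); tt=M@p+t          # tool->camera
q,p2,r2=D[-2]; A2=R.from_rotvec(r2); M2=Mt@A2.as_matrix().T; c2=(f,cx,cy,M2,tt-M2@np.array(p2)); c1=(f,cx,cy,M,t)
g=cv2.cvtColor(cv2.imread("pics/w10.png"),cv2.COLOR_BGR2GRAY); caps=np.load("caps.npy"); print(p2,[proj(c2,C,1) for C in caps])
for (u,v),(U,V) in zip([(223,140),(290,142)],[(194,236),(312.6,242.2)]):
    m=((g>105)&(g<160)).astype(np.uint8)[v-12:v+13,u-12:u+13]; n,l,st,ce=cv2.connectedComponentsWithStats(m); j=1+np.argmax(st[1:,4]) ; uu,vv=ce[j]+[u-12,v-12]
    o1,d1=ray(c1,U,V,1); o2,d2=ray(c2,uu,vv,1); S=np.linalg.lstsq(np.c_[d1,-d2],o2-o1,rcond=None)[0]
    X=o1+S[0]*d1; Y=o2+S[1]*d2; print(st[j],uu,vv,X,Y)
w=cv2.cvtColor(cv2.imread("pics/w11.png"),cv2.COLOR_BGR2GRAY)
for v in range(195,285,6): print(v,w[v,262:366:4])
E
```

```text
[0.5097998313074864, 0.031090167721698297, 0.4349541925434258] [array([222.68010194, 138.96960463]), array([290.09386909, 140.96225163])]
[ 6  7 11 10 83] 222.16867469879517 139.90361445783134 [ 0.59730761 -0.09872168  0.0790096 ] [ 0.59715493 -0.09902076  0.07903672]
[ 6  8 12 10 93] 289.2795698924731 142.46236559139786 [ 0.61321024 -0.01261741  0.07915635] [ 0.61320543 -0.01186069  0.07905481]
195 [237 237 237 187 157 199 253 254 254 254 254 254 255 255 255 255 255 255
 255 255 254 246 236 237 234 155]
201 [236 236 207 154 210 254 254 254 254 254 254 254 254 254 255 255 255 255
 255 255 255 255 242 238 238 160]
207 [183 153 147  54 252 235 233 233 219 203 204 208 231 240 247 250 252 255
 255 255 255 255 254 189 236 156]
213 [152 152 152 163 210 211 209 208 180 196 202 216 231 241 247 251 252 252
 254 255 255 255 254 235 235 235]
219 [150 150 150 151 207 209 209 209 177 193 207 217 232 242 249 251 252 252
 253 254 254 254 253 236 235 235]
225 [150 150 149 150 169 204 203 205 179 199 207 220 235 241 246 249 251 252
 253 254 254 254 236 236 236 236]
231 [231 228 230 156  35  71 204 20
[... 211 characters left out ...]
 235 236 236 253 253 127 120 117 118 120 119 250 254
 243 237 237 238 238 238 238 238]
249 [152 152 152 152 152 153 154 154 166 254 254 189 123 120 147 249 254 249
 237 236 238 238 233 231 172 158]
255 [154 155 153 155  48  24 103 155 154 154 159 204 219 239 217 175 157 171
 188 158  27  26 148 167 172 232]
261 [153 154 155 155 155 155 155 155 155 156 155 156 155 156 156 156 156 156
 157 157 157 158 157 157 156 158]
267 [128 129 129 131 132 132 133 133 133 134 134 135 135 135 135 136 136 136
 135 136 134 135 134 134 133 134]
273 [97 97 97 97 97 97 97 97 97 98 97 97 98 98 98 97 98 98 97 97 97 98 98 98
 98 97]
279 [97 98 98 97 97 97 97 98 98 97 97 97 97 97 97 98 97 97 97 98 98 97 97 97
 97 97]
```

Call:
play_rows(commands=[[[-0.004, 0, 0.07, 0, -0.002, 0, -0.13], [-0.007, -0.001, 0.14, 0, -0.002, 0, -0.13], [-0.009, -0.001, 0.2, 0, -0.002, 0, -0.13], [-0.009, -0.001, 0.242, 0, -0.002, 0, -0.13], [-0.009, -0.001, 0.242, 0, -0.002, 0, -0.13]]])

```text
time: 18.1
tool_pos: [0.6149, -0.0125, 0.0686]
tcp_rot: [0.139, 2.617, -0.035]
wrist_force: [-0.6, 0.6, 0.3]
width: 0.562
grip_force: 0.0
```

Call:
play_rows(commands=[[[0, 0, 0, 0, 0, 0, 1], [0, 0, 0, 0, 0, 0, 1], [0, 0, 0, 0, 0, 0, 1], [0, 0, 0, 0, 0, 0, 1]]], force=35)

```text
time: 18.5
tool_pos: [0.6145, -0.0125, 0.0714]
tcp_rot: [0.139, 2.613, -0.034]
wrist_force: [-4.4, 0.8, 9.4]
width: 0.365
grip_force: 35.8
```

```bash
python3 - <<'E'
from h import *
s=log(); p,A=base(); print(p+.006*A.as_matrix()[:,2],s["width"],s["grip_force"])
g=p+.006*A.as_matrix()[:,2]
ta=np.arctan2(.0303,.2616); tx=np.array([np.cos(ta),np.sin(ta),0]); tc=np.array([.4948,.3885,0]); P=tc+.065*tx
B=g-.19*A.as_matrix()[:,2]
plan2([(60,YAW,g+[0,0,.03]),(60,YAW,B),(60,.2,[.47,.2,.24]),(60,.5,P+[0,0,.16]),(60,.5,P+[0,0,.036])],1)
E
```

```text
[ 0.6175142  -0.01282961  0.06619702] 0.36465705523448105 35.77757622151694
0 [-0.025, 0.0, -0.043, 0.001, 0.001, 0.001] [ 0.615 -0.012  0.101] [-0.04  0.07  2.24 -0.11  0.31 -1.41] 
0 [0.026, -0.001, -0.273, 0.0, 0.0, 0.0] [ 0.52  -0.003  0.236] [-0.03 -0.32  2.29 -0.07  0.65 -1.44] 
0 [0.1, 0.325, -0.076, -0.049, 0.0, -0.086] [0.467 0.199 0.245] [ 0.43 -0.35  2.3  -0.18  0.69 -1.24] 
0 [-0.116, 0.289, 0.221, -0.048, 0.0, -0.083] [0.557 0.395 0.165] [ 0.6   0.1   2.06 -0.12  0.46 -1.37] 
0 [0.103, 0.0, 0.179, 0.0, 0.0, 0.0] [0.557 0.395 0.041] [ 0.6   0.29  2.12 -0.25  0.22 -1.24]
```

Cap b is gripped (31 mm opening). Lifting it out and carrying it to the tote.

Call:
play_rows(commands=[[[-0.012, 0, -0.021, 0, 0, 0, 1], [-0.025, 0, -0.043, 0, 0, 0, 1], [-0.025, 0, -0.08, 0, 0, 0, 1], [-0.02, 0, -0.15, 0, 0, 0, 1], [-0.01, 0, -0.22, 0, 0, 0, 1], [0, 0, -0.28, 0, 0, 0, 1], [0, 0, -0.316, 0, 0, 0, 1]]])

```text
time: 19.2
tool_pos: [0.5173, -0.0028, 0.2351]
tcp_rot: [0.139, 2.616, -0.034]
wrist_force: [0.5, -0.4, -1.0]
width: 0.368
grip_force: 35.3
```

Call:
play_rows(commands=[[[0.03, 0.07, -0.02, -0.012, 0, -0.02, 1], [0.05, 0.15, -0.04, -0.025, 0, -0.04, 1], [0.07, 0.23, -0.05, -0.036, 0, -0.06, 1], [0.1, 0.3, -0.07, -0.045, 0, -0.08, 1], [0.1, 0.325, -0.076, -0.049, 0, -0.086, 1], [0.1, 0.325, -0.076, -0.049, 0, -0.086, 1], [0.1, 0.325, -0.076, -0.049, 0, -0.086, 1]]])

```text
time: 19.9
tool_pos: [0.4652, 0.1983, 0.2428]
tcp_rot: [-0.268, 2.609, 0.072]
wrist_force: [-0.4, -1.2, -2.2]
width: 0.365
grip_force: 35.6
```

```bash
python3 - <<'E'
from h import *
s=log(); print(s["width"],s["grip_force"],s["wrist_force"])
ta=np.arctan2(.0303,.2616); tx=np.array([np.cos(ta),np.sin(ta),0]); tc=np.array([.4948,.3885,0]); P=tc+.065*tx
plan2([(60,.5,P+[0,0,.16]),(60,.5,P+[0,0,.04])])
E
```

```text
0.3646235594709233 35.56618555470777 [-0.43590632 -1.17694546 -2.20742776]
0 [-0.123, 0.289, 0.22, -0.047, -0.001, -0.082] [0.557 0.395 0.165] [ 0.6   0.1   2.06 -0.12  0.46 -1.37] 
1 [-0.023, 0.289, 0.393, -0.047, -0.001, -0.082] [0.557 0.395 0.045] [ 0.6   0.28  2.12 -0.24  0.22 -1.25]
```

Call:
play_rows(commands=[[[-0.04, 0.07, 0.04, -0.012, 0, -0.02, 1], [-0.07, 0.15, 0.1, -0.025, 0, -0.04, 1], [-0.1, 0.23, 0.16, -0.038, 0, -0.065, 1], [-0.123, 0.289, 0.22, -0.047, 0, -0.082, 1], [-0.123, 0.289, 0.22, -0.047, 0, -0.082, 1], [-0.09, 0.289, 0.28, -0.047, 0, -0.082, 1], [-0.05, 0.289, 0.345, -0.047, 0, -0.082, 1], [-0.027, 0.289, 0.385, -0.047, 0, -0.082, 1]]])

```text
time: 20.7
tool_pos: [0.5555, 0.3912, 0.0457]
tcp_rot: [-0.651, 2.556, 0.171]
wrist_force: [-0.9, -0.3, -2.3]
width: 0.361
grip_force: 35.6
```

```bash
python3 - <<'E'
from h import *
s=log(); p,A=base(); print(p+.006*A.as_matrix()[:,2],s["wrist_force"],A.as_matrix()[:,2])
c=cam("top"); t=bot.read_camera("top"); cv2.imwrite("pics/t12.png",t)
ta=np.arctan2(.0303,.2616); tx=np.array([np.cos(ta),np.sin(ta),0]); tc=np.array([.4948,.3885,0]); P=tc+.065*tx
plan2([(60,.5,P+[0,0,.036]),(60,.5,P+[0,0,.034])])
E
```

```text
[0.55805679 0.39259185 0.04049507] [-0.87447701 -0.26832584 -2.33807309] [ 0.43213283  0.23484467 -0.87069466]
0 [-0.009, 0.005, 0.004, -0.001, -0.005, -0.0] [0.557 0.395 0.041] [ 0.6   0.29  2.12 -0.25  0.22 -1.24] 
1 [-0.007, 0.005, 0.007, -0.001, -0.005, -0.0] [0.557 0.395 0.039] [ 0.6   0.29  2.12 -0.25  0.21 -1.23]
```

Call:
play_rows(commands=[[[0.002, 0, 0.003, 0, 0, 0, 1], [0.004, 0, 0.006, 0, 0, 0, 1], [0.004, 0, 0.006, 0, 0, 0, 1]]])

```text
time: 21.05
tool_pos: [0.5583, 0.3952, 0.049]
tcp_rot: [-0.651, 2.545, 0.176]
wrist_force: [-0.6, 0.1, -3.0]
width: 0.36
grip_force: 35.6
```

Call:
play_rows(commands=[[[0.001, 0, 0.002, 0, 0, 0, 1], [0.001, 0, 0.002, 0, 0, 0, 1]]])

```text
time: 21.25
tool_pos: [0.5571, 0.3954, 0.0469]
tcp_rot: [-0.652, 2.547, 0.176]
wrist_force: [-0.5, 0.0, -1.7]
width: 0.361
grip_force: 35.6
```

Call:
play_rows(commands=[[[0.002, 0, 0.003, 0, 0, 0, 1], [0.004, 0, 0.007, 0, 0, 0, 1], [0.004, 0, 0.007, 0, 0, 0, 1]]])

```text
time: 21.55
tool_pos: [0.5565, 0.3952, 0.0405]
tcp_rot: [-0.653, 2.548, 0.176]
wrist_force: [0.5, -0.1, -0.2]
width: 0.364
grip_force: 35.8
```

Call:
play_rows(commands=[[[0.001, 0, 0.002, 0, 0, 0, 1], [0.001, 0, 0.002, 0, 0, 0, 1]]])

```text
time: 21.75
tool_pos: [0.5572, 0.3957, 0.0404]
tcp_rot: [-0.653, 2.546, 0.176]
wrist_force: [-2.2, -1.4, 6.5]
width: 0.364
grip_force: 36.5
```

Call:
play_rows(commands=[[[0.001, 0, 0.002, 0, 0, 0, 1], [0.001, 0, 0.002, 0, 0, 0, 1]]])

```text
time: 21.95
tool_pos: [0.5579, 0.3962, 0.0404]
tcp_rot: [-0.652, 2.544, 0.177]
wrist_force: [-5.3, -3.9, 11.8]
width: 0.365
grip_force: 37.2
```

On the tote floor: the grasp height is 35 mm, as predicted, with a contact force of 12 N. Releasing and backing off.

Call:
play_rows(commands=[[[0, 0, 0, 0, 0, 0, 0.0], [0, 0, 0, 0, 0, 0, -0.13], [-0.005, 0, -0.03, 0, 0, 0, -0.13], [-0.005, 0, -0.1, 0, 0, 0, -0.13], [0, 0, -0.18, 0, 0, 0, -0.13], [0, 0, -0.26, 0, 0, 0, -0.13], [0, -0.02, -0.29, 0, 0, 0, -0.13]]])

```text
time: 22.65
tool_pos: [0.4862, 0.3438, 0.193]
tcp_rot: [-0.654, 2.543, 0.179]
wrist_force: [1.9, 0.7, 0.8]
width: 0.564
grip_force: 0.0
```

```bash
python3 - <<'E'
from h import *
s=log(); Z=tool2(60,YAW).as_matrix()[:,2]; a=np.array([.602,-.102,.066])
w=bot.read_camera("wrist"); cv2.imwrite("pics/w13.png",w); c=cam("wrist")
g=cv2.cvtColor(w,cv2.COLOR_BGR2GRAY); P=np.array([.558,.396,.04]); u,v=proj(c,P,1).astype(int); print("cap",u,v); print(g[v-35:v+36:6,u-45:u+46:6])
plan2([(60,.0,[.46,.12,.25]),(60,YAW,a-.2*Z+[0,0,.02]),(60,YAW,a-.1*Z),(60,YAW,a)],1)
E
```

```text
cap 330 214
[[147 147 166 247 249 250 255 255 255 255 255 255 255 228 185 146]
 [148 147 242 247 247 248 249 247 252 255 255 255 255 243 147 146]
 [148 146 246 246 247 238 243 247 247 252 255 255 255 255 147 147]
 [228 155 246 246 240 236 246 248 247 252 254 255 255 255 148 147]
 [228 227 254 252 242 236 245 248 246 251 254 255 255 156 146 146]
 [228 228 228 255 255 240 255 255 255 255 254 255 253 147 147 147]
 [228 228 229 229 255 255 234 163 159 252 255 228 146 146 146 147]
 [228 228 228 228 228 255 162 161 164 169 255 147 147 146 146 146]
 [228 228 228 228 228 255 255 230 242 255 223 147 147 146 147 145]
 [153 163 203 227 228 228 229 240 225 148 146 148 146 147 147 147]
 [153 152 152 152 152 183 224 225 146 146 147 146 147 146 148 146]
 [152 152 153 152 152 152 152 152 146 144 146 148 146 145 147 147]]
0 [0.141, -0.301, -0.2, 0.081, 0.002, 0.138] [0.457 0.12  0.255] [ 0.31 -0.44  2.33 -0.22  0.76 -1.14] 
0 [-0.069, -0.351, 0.022, 0.018, -0.0, 0.03] [ 0.5   -0.091  0.264] [-0.28 -0.38  2.28  0.13  0.73 -1.82] 
0 [0.017, -0.0, 0.196, 0.0, 0.0, 0.0] [ 0.549 -0.096  0.158] [-0.26 -0.14  2.31  0.17  0.46 -1.86] 
0 [-0.0, 0.0, 0.167, 0.0, 0.0, 0.0] [ 0.599 -0.102  0.071] [-0.24  0.11  2.27  0.27  0.25 -1.95]
```

Cap b stands upright in the tote. Now cap a.

Call:
play_rows(commands=[[[0.07, -0.04, -0.1, 0.02, 0, 0.03, -0.13], [0.1, -0.1, -0.15, 0.035, 0, 0.06, -0.13], [0.12, -0.18, -0.18, 0.05, 0, 0.09, -0.13], [0.14, -0.26, -0.2, 0.07, 0, 0.12, -0.13], [0.141, -0.301, -0.2, 0.081, 0.002, 0.138, -0.13], [0.141, -0.301, -0.2, 0.081, 0.002, 0.138, -0.13], [0.141, -0.301, -0.2, 0.081, 0.002, 0.138, -0.13]]])

```text
time: 23.4
tool_pos: [0.4567, 0.119, 0.2495]
tcp_rot: [0.004, 2.626, -0.008]
wrist_force: [1.1, -0.1, -0.6]
width: 0.566
grip_force: 0.0
```

Call:
play_rows(commands=[[[-0.02, -0.08, 0, 0.004, 0, 0.008, -0.13], [-0.03, -0.16, 0.01, 0.008, 0, 0.015, -0.13], [-0.05, -0.24, 0.015, 0.012, 0, 0.022, -0.13], [-0.065, -0.32, 0.02, 0.018, 0, 0.03, -0.13], [-0.069, -0.351, 0.022, 0.018, 0, 0.03, -0.13], [-0.069, -0.351, 0.022, 0.018, 0, 0.03, -0.13], [-0.069, -0.351, 0.022, 0.018, 0, 0.03, -0.13]]])

```text
time: 24.1
tool_pos: [0.4987, -0.0892, 0.259]
tcp_rot: [0.142, 2.624, -0.047]
wrist_force: [0.4, 0.1, 0.5]
width: 0.559
grip_force: 0.0
```

```bash
python3 - <<'E'
from h import *
s=log(); Z=tool2(60,YAW).as_matrix()[:,2]; a=np.array([.602,-.102,.066])
w=bot.read_camera("wrist"); c=cam("wrist"); g=cv2.cvtColor(w,cv2.COLOR_BGR2GRAY)
C=np.array([.602,-.102,.071]); u,v=proj(c,C,1).astype(int); m=((g>105)&(g<160)).astype(np.uint8)[v-25:v+26,u-25:u+26]
n,l,st,ce=cv2.connectedComponentsWithStats(m)
for j in range(1,n):
    if st[j,4]>40: print(st[j],onz(c,*(ce[j]+[u-25,v-25]),.071,1)-C)
plan2([(60,YAW,a-.1*Z),(60,YAW,a)])
E
```

```text
[ 18  19  18  13 189] [-8.27175784e-04  8.10769143e-04  1.38777878e-17]
[24 42 12  9 45] [2.55350500e-02 6.32019489e-04 1.38777878e-17]
0 [0.009, -0.002, 0.189, -0.002, -0.003, 0.002] [ 0.549 -0.096  0.158] [-0.26 -0.14  2.31  0.17  0.46 -1.86] 
1 [0.007, -0.001, 0.356, -0.002, -0.003, 0.002] [ 0.599 -0.102  0.071] [-0.24  0.11  2.27  0.27  0.25 -1.95]
```

Call:
play_rows(commands=[[[0.009, -0.001, 0.08, 0, -0.003, 0, -0.13], [0.009, -0.001, 0.16, 0, -0.003, 0, -0.13], [0.008, -0.001, 0.23, 0, -0.003, 0, -0.13], [0.007, -0.001, 0.29, 0, -0.003, 0, -0.13], [0.007, -0.001, 0.33, 0, -0.003, 0, -0.13], [0.007, -0.001, 0.354, 0, -0.003, 0, -0.13], [0.007, -0.001, 0.354, 0, -0.003, 0, -0.13], [0.007, -0.001, 0.354, 0, -0.003, 0, 1]]])

```text
time: 24.95
tool_pos: [0.599, -0.1014, 0.0729]
tcp_rot: [0.138, 2.614, -0.048]
wrist_force: [-0.8, -2.4, -0.8]
width: 0.411
grip_force: 1.4
```

Call:
play_rows(commands=[[[0, 0, 0, 0, 0, 0, 1], [0, 0, 0, 0, 0, 0, 1], [0, 0, 0, 0, 0, 0, 1], [0, 0, 0, 0, 0, 0, 1]]], force=35)

```text
time: 25.35
tool_pos: [0.599, -0.1036, 0.0739]
tcp_rot: [0.142, 2.612, -0.05]
wrist_force: [-0.0, 0.2, -2.3]
width: 0.36
grip_force: 34.6
```

```bash
python3 - <<'E'
from h import *
s=log(); p,A=base(); g=p+.006*A.as_matrix()[:,2]; print(g,s["width"],s["grip_force"],s["wrist_force"])
ta=np.arctan2(.0303,.2616); tx=np.array([np.cos(ta),np.sin(ta),0]); tc=np.array([.4948,.3885,0]); P=tc-.035*tx
B=g-.19*A.as_matrix()[:,2]+[0,0,.01]
plan2([(60,YAW,g+[0,0,.03]),(60,YAW,B)])
plan2([(60,YAW,B),(60,.2,[.45,.2,.26]),(60,.5,P+[0,0,.17]),(60,.5,P+[0,0,.045])],1)
E
```

```text
[ 0.60202487 -0.10400674  0.06869339] 0.36007456443844393 34.574133927199 [-0.02183736  0.18879752 -2.27610156]
0 [-0.025, -0.001, -0.043, -0.002, 0.001, 0.001] [ 0.599 -0.104  0.104] [-0.25  0.05  2.25  0.22  0.33 -1.9 ] 
1 [-0.008, -0.0, -0.331, -0.002, 0.001, 0.001] [ 0.504 -0.092  0.248] [-0.28 -0.35  2.29  0.13  0.69 -1.82] 
0 [-0.008, -0.0, -0.331, -0.002, 0.001, 0.001] [ 0.504 -0.092  0.248] [-0.28 -0.35  2.29  0.13  0.69 -1.82] 
0 [0.114, 0.472, -0.099, -0.049, 0.0, -0.086] [0.447 0.199 0.265] [ 0.45 -0.41  2.3  -0.18  0.76 -1.22] 
0 [0.008, 0.296, 0.169, -0.048, 0.0, -0.083] [0.457 0.383 0.175] [ 0.71 -0.07  2.21 -0.22  0.49 -1.19] 
0 [0.104, 0.0, 0.18, 0.0, 0.0, 0.0] [0.457 0.383 0.05 ] [ 0.71  0.14  2.29 -0.49  0.22 -0.9 ]
```

Call:
play_rows(commands=[[[-0.012, 0, -0.021, 0, 0, 0, 1], [-0.025, 0, -0.043, 0, 0, 0, 1], [-0.025, 0, -0.09, 0, 0, 0, 1], [-0.02, 0, -0.16, 0, 0, 0, 1], [-0.015, 0, -0.23, 0, 0, 0, 1], [-0.008, 0, -0.29, 0, 0, 0, 1], [-0.008, 0, -0.331, 0, 0, 0, 1]]])

```text
time: 26.05
tool_pos: [0.5033, -0.0918, 0.2501]
tcp_rot: [0.142, 2.61, -0.051]
wrist_force: [0.3, 0.4, -1.0]
width: 0.367
grip_force: 35.0
```

Call:
play_rows(commands=[[[0.03, 0.07, -0.02, -0.008, 0, -0.013, 1], [0.05, 0.15, -0.035, -0.015, 0, -0.027, 1], [0.07, 0.23, -0.05, -0.024, 0, -0.042, 1], [0.085, 0.31, -0.07, -0.032, 0, -0.057, 1], [0.1, 0.39, -0.085, -0.04, 0, -0.072, 1], [0.114, 0.472, -0.099, -0.049, 0, -0.086, 1], [0.114, 0.472, -0.099, -0.049, 0, -0.086, 1], [0.114, 0.472, -0.099, -0.049, 0, -0.086, 1]]])

```text
time: 26.85
tool_pos: [0.4465, 0.201, 0.2623]
tcp_rot: [-0.27, 2.606, 0.057]
wrist_force: [0.7, 0.5, -1.5]
width: 0.363
grip_force: 35.3
```

```bash
python3 - <<'E'
from h import *
s=log(); print(s["width"],s["grip_force"],s["wrist_force"])
ta=np.arctan2(.0303,.2616); tx=np.array([np.cos(ta),np.sin(ta),0]); tc=np.array([.4948,.3885,0]); P=tc-.035*tx
plan2([(60,.5,P+[0,0,.16]),(60,.5,P+[0,0,.048])])
E
```

```text
0.3629098538922707 35.257510387236835 [ 0.71133615  0.48196136 -1.49931601]
0 [0.011, 0.295, 0.177, -0.05, -0.001, -0.08] [0.457 0.383 0.165] [ 0.71 -0.06  2.22 -0.23  0.47 -1.18] 
1 [0.104, 0.297, 0.339, -0.05, -0.001, -0.08] [0.457 0.383 0.053] [ 0.71  0.13  2.29 -0.48  0.23 -0.92]
```

Call:
play_rows(commands=[[[0, 0.07, 0.02, -0.012, 0, -0.02, 1], [0, 0.15, 0.06, -0.025, 0, -0.04, 1], [0.005, 0.23, 0.12, -0.039, 0, -0.062, 1], [0.011, 0.295, 0.177, -0.05, 0, -0.08, 1], [0.011, 0.295, 0.177, -0.05, 0, -0.08, 1], [0.011, 0.295, 0.177, -0.05, 0, -0.08, 1], [0.04, 0.296, 0.23, -0.05, 0, -0.08, 1], [0.07, 0.297, 0.28, -0.05, 0, -0.08, 1]]])

```text
time: 27.65
tool_pos: [0.4614, 0.3814, 0.0962]
tcp_rot: [-0.641, 2.546, 0.175]
wrist_force: [1.1, -0.2, -1.9]
width: 0.362
grip_force: 35.4
```

```bash
python3 - <<'E'
from h import *
s=log(); p,A=base(); print(p+.006*A.as_matrix()[:,2],s["wrist_force"])
ta=np.arctan2(.0303,.2616); tx=np.array([np.cos(ta),np.sin(ta),0]); tc=np.array([.4948,.3885,0]); P=tc-.035*tx
plan2([(60,.5,P+[0,0,.06]),(60,.5,P+[0,0,.042])])
E
```

```text
[0.46408601 0.3828247  0.09099065] [ 1.05862476 -0.23638556 -1.92738121]
0 [0.03, 0.005, 0.042, -0.001, 0.001, -0.002] [0.457 0.383 0.065] [ 0.71  0.11  2.29 -0.43  0.26 -0.97] 
1 [0.045, 0.005, 0.068, -0.001, 0.001, -0.002] [0.457 0.383 0.047] [ 0.71  0.14  2.29 -0.51  0.22 -0.89]
```

Call:
play_rows(commands=[[[0.02, 0.004, 0.025, 0, 0, 0, 1], [0.03, 0.005, 0.042, 0, 0, 0, 1], [0.038, 0.005, 0.056, 0, 0, 0, 1], [0.044, 0.005, 0.066, 0, 0, 0, 1], [0.044, 0.005, 0.066, 0, 0, 0, 1], [0.044, 0.005, 0.066, 0, 0, 0, 1]]])

```text
time: 28.25
tool_pos: [0.4557, 0.382, 0.0475]
tcp_rot: [-0.643, 2.55, 0.172]
wrist_force: [-0.3, -0.2, -1.1]
width: 0.361
grip_force: 35.4
```

Call:
play_rows(commands=[[[0.001, 0, 0.002, 0, 0, 0, 1], [0.002, 0, 0.004, 0, 0, 0, 1], [0.002, 0, 0.004, 0, 0, 0, 1]]])

```text
time: 28.55
tool_pos: [0.4549, 0.3834, 0.0442]
tcp_rot: [-0.646, 2.549, 0.173]
wrist_force: [-0.3, 0.4, -1.2]
width: 0.361
grip_force: 35.4
```

Call:
play_rows(commands=[[[0.001, 0, 0.002, 0, 0, 0, 1], [0.001, 0, 0.002, 0, 0, 0, 1]]])

```text
time: 28.75
tool_pos: [0.4547, 0.3836, 0.0426]
tcp_rot: [-0.647, 2.55, 0.173]
wrist_force: [-0.1, 0.1, -1.2]
width: 0.364
grip_force: 35.4
```

Call:
play_rows(commands=[[[0.001, 0, 0.002, 0, 0, 0, 1], [0.001, 0, 0.002, 0, 0, 0, 1]]])

```text
time: 28.95
tool_pos: [0.4556, 0.3844, 0.0424]
tcp_rot: [-0.646, 2.548, 0.174]
wrist_force: [-1.3, -1.3, 4.6]
width: 0.365
grip_force: 35.9
```

Call:
play_rows(commands=[[[0.001, 0, 0.002, 0, 0, 0, 1], [0.001, 0, 0.002, 0, 0, 0, 1]]])

```text
time: 29.15
tool_pos: [0.4565, 0.3851, 0.0423]
tcp_rot: [-0.646, 2.545, 0.176]
wrist_force: [-2.4, -2.6, 9.3]
width: 0.363
grip_force: 36.4
```

Call:
play_rows(commands=[[[0.001, 0, 0.002, 0, 0, 0, 1], [0.001, 0, 0.002, 0, 0, 0, 1]]])

```text
time: 29.35
tool_pos: [0.4573, 0.3859, 0.0422]
tcp_rot: [-0.646, 2.543, 0.177]
wrist_force: [-4.3, -2.7, 14.4]
width: 0.359
grip_force: 37.0
```

Cap a is on the floor. Release and back away.

Call:
play_rows(commands=[[[0, 0, 0, 0, 0, 0, 0.0], [0, 0, 0, 0, 0, 0, -0.13], [-0.005, 0, -0.03, 0, 0, 0, -0.13], [-0.005, 0, -0.1, 0, 0, 0, -0.13], [0, 0, -0.18, 0, 0, 0, -0.13], [0, 0, -0.25, 0, 0, 0, -0.13]]])

```text
time: 29.95
tool_pos: [0.3877, 0.347, 0.1687]
tcp_rot: [-0.647, 2.552, 0.172]
wrist_force: [1.3, 0.4, 0.5]
width: 0.562
grip_force: 0.0
```

```bash
python3 - <<'E'
from h import *
s=log(); print(s["time"],s["wrist_force"]); w=bot.read_camera("wrist"); c=cam("wrist"); t=bot.read_camera("top"); ct=cam("top")
g=cv2.cvtColor(w,cv2.COLOR_BGR2GRAY)
for P in ([.558,.396,.04],[.4575,.386,.04]):
    u,v=proj(c,P,1).astype(int); m=((g>145)&(g<180)).astype(np.uint8)[max(v-20,0):v+21,u-20:u+21]; n,l,st,ce=cv2.connectedComponentsWithStats(m)
    print("cap pred",u,v,[(list(st[j]),np.round(onz(c,*(ce[j]+[u-20,max(v-20,0)]),.04,1)-P,4)) for j in range(1,n) if st[j,4]>40 and st[j,4]<500])
# lid front-edge in top view: expected at 1.09 vs shut
gt=cv2.cvtColor(t,cv2.COLOR_BGR2GRAY); g0=cv2.cvtColor(cv2.imread("pics/top0.png"),cv2.COLOR_BGR2GRAY)
for th in(0,1.09): print(th,np.round(proj(ct,lidpt(th,.228,0,-.05))),np.round(proj(ct,lidpt(th,.228,.034,-.05))))
print(gt[190:320:4,325],g0[190:320:4,325])
d=cv2.absdiff(gt,g0)>40
n,l,st,ce=cv2.connectedComponentsWithStats(cv2.morphologyEx(d.astype(np.uint8),cv2.MORPH_OPEN,np.ones((3,3))))
print([list(x) for x in st[1:] if x[4]>40])
E
```

```text
29.95 [1.32370132 0.37838524 0.50824462]
cap pred 274 290 [([np.int32(15), np.int32(29), np.int32(17), np.int32(9), np.int32(106)], array([0.0187, 0.0109, 0.    ]))]
cap pred 314 222 [([np.int32(13), np.int32(27), np.int32(22), np.int32(14), np.int32(257)], array([0.0118, 0.0092, 0.    ]))]
0 [330. 305.] [330. 306.]
1.09 [337. 243.] [339. 226.]
[ 89 102 100  97  99  97  97 101 106 155  80 107 111 112 233 238  67 234
 236 144 235 238 215 219 227 236 175 144 173 180 178 182 181] [ 64  62  68 143 156 157 157 156 161 156 162 158 160 160 160 160 164 161
 163 160 162 163 161 164 159 162 162 165 161 177 174 174 177]
[[np.int32(222), np.int32(183), np.int32(172), np.int32(48), np.int32(4384)], [np.int32(398), np.int32(194), np.int32(22), np.int32(10), np.int32(194)], [np.int32(260), np.int32(227), np.int32(124), np.int32(70), np.int32(5256)], [np.int32(399), np.int32(232), np.int32(6), np.int32(10), np.int32(47)], [np.int32(238), np.int32(236), np.int32(6), np.int32(34), np.int32(105)], [np.int32(286), np.int32(241), np.int32(7), np.int32(8), np.int32(42)], [np.int32(413), np.int32(246), np.
[... 836 characters left out ...]
32(26), np.int32(314)], [np.int32(320), np.int32(345), np.int32(56), np.int32(39), np.int32(970)], [np.int32(119), np.int32(348), np.int32(91), np.int32(108), np.int32(5386)], [np.int32(218), np.int32(351), np.int32(200), np.int32(56), np.int32(2406)], [np.int32(407), np.int32(364), np.int32(22), np.int32(32), np.int32(397)], [np.int32(572), np.int32(394), np.int32(48), np.int32(38), np.int32(1264)], [np.int32(0), np.int32(433), np.int32(24), np.int32(25), np.int32(388)], [np.int32(601), np.int32(435), np.int32(39), np.int32(45), np.int32(1172)], [np.int32(184), np.int32(442), np.int32(8), np.int32(14), np.int32(59)], [np.int32(169), np.int32(457), np.int32(15), np.int32(16), np.int32(140)]]
```

```bash
python3 - <<'E'
from h import *
t=bot.read_camera("top"); ct=cam("top"); g=cv2.cvtColor(t,cv2.COLOR_BGR2GRAY)
m=(g>225).astype(np.uint8)[240:345,115:195]; n,l,st,ce=cv2.connectedComponentsWithStats(m)
for j in range(1,n):
    if st[j,4]>60: print(st[j],onz(ct,*(ce[j]+[115,240]),.011))
print([np.round(proj(ct,P)) for P in([.558,.396,.011],[.4575,.386,.011])])
w=cv2.cvtColor(bot.read_camera("wrist"),cv2.COLOR_BGR2GRAY)
print(w[170:330:7,225:375:7])
E
```

```text
[ 28  16  25  26 322] [0.55902471 0.40271895 0.011     ]
[ 32  58  25  26 329] [0.45840162 0.39236815 0.011     ]
[array([156., 269.]), array([160., 311.])]
[[215 214 214 214 215 215 214 212 214 161 134 227 240 237 239 229 215 215
  214 215 215 134]
 [214 214 215 214 215 135 134 135 135 193 250 255 255 255 255 255 255 240
  215 215 138 135]
 [215 214 214 214 212 135 135 134 149 242 241 255 255 255 255 255 255 255
  225 175 135 134]
 [214 215 215 215 215 136 134 134 231 238 239 243 239 239 247 255 255 255
  255 134 135 135]
 [215 214 214 214 215 214 151 134 237 237 239 230 239 242 243 251 255 255
  255 136 135 134]
 [215 215 215 215 215 215 215 200 236 237 228 230 239 240 244 252 255 255
  255 134 134 134]
 [214 215 215 215 215 214 215 214 220 255 233 231 240 247 244 251 255 255
  174 134 136 136]
 [215 215 215 215 214 215 215 215 215 245 254 255 255 250 255 255 255 241
  135 135 135 135]
 [214 215 215 215 216 215 216 215 215 215 218 255 147 149 150 255 224 134
  134 135 135 134]
 [215 215 215 215 215 214 216 215 215 215 215 255 155 152 152 255 135 135
  135 135 134 135]
 [215 214 215
[... 496 characters left out ...]
5 255 141 134 135 136 134 135
  135 135 112 109]
 [215 215 215 214 219 254 238 243 246 253 255 254 134 135 134 135 135 134
  134 119 109 110]
 [165 209 215 209 207 215 255 255 255 254 135 135 135 135 135 134 134 135
  127 110 108 109]
 [138 139 161 174  44 245 186 146 151 255 134 135 134 134 135 135 134 132
  110 110 110 104]
 [130  49 174 173  48 121 219 255 254 152 133 135 135 135 135 135 134 110
  111 109 109 101]
 [ 45  89 174 124  55 103 139 138 139 139 135 134 134 134 134 134 110 110
  110 109 109  89]
 [ 45 173 172  39  55  88 139 140 139 139 139 134 134 135 134 133 109 109
  109 111 109  72]
 [ 46 172 171  48  56  73 139 140 139 138 139 138 134 134 133 136 109 109
  109 109 109  98]]
```

Both caps are upright: flanges about 25x26 px round in the top view, bosses up in the wrist view. The lid is propped and the gripper is clear.

```bash
python3 -c "
from h import *
print(bot.finish_job())"
```

```text
the job is handed in; nothing more can be done
None
```

I handed the job in at about 30 s: the lid is propped on its stay, and both bearing caps are flange down on the tote floor. The stay slipped from the gripper once on the way up, so I pushed it to its stop with the fingers closed.

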